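# Put the slide box away in the light-tight box

## Robot

A 6-joint arm with a two-finger parallel gripper is mounted at the origin on a cart in front of the work surface, level with it; the furniture and walls round the work are solid. World frame = base frame: x ahead of the robot, y to its left, z up, the work surface at z = 0. Lengths are in m, angles in degrees, forces in N, time in s.
With the tool pointing down it reaches from about 0.35 to 0.875 m from the base axis. Payload 4.2 kg.
Tool frame: the origin (TCP) lies midway between the tips of the shut fingers; the grasp point (between the pads) lies 19 mm behind it; z points along the fingers, y is the direction in which the jaws open and shut (so a half turn about z gives the same grasp; the last joint's range is limited). The gripper opens to 87 mm and grips with 3 to 60 N. Pads are 19 mm wide; open, the fingers measure 117 mm over their backs; the gripper's body (75 mm by 190 mm) begins 51 mm behind the grasp point.
Start: joints at [88.327, 22.042, 0.453, 0, -68.411, -14.817], TCP at [0.177, 0.599, 0.223] pointing down, gripper open.
Joint ranges: [-179.83, 179.83], [-69.29, 118.12], [-61.27, 80.66], [-181.25, 117.63], [-171.15, -9.14], [-177.46, 177.46]. Speed limits (degrees/s): [159.86, 159.86, 180, 180, 180, 180].

## Interface

Orientations are given as a 3x3 rotation matrix whose columns are the frame's x, y, z axes.
In Python, from station import sense, capture, finish_job gives the robot as it stands. The module is installed in compiled form; this text tells all that it offers.
- The arm moves only by the shell command python3 -m jog 'ROWS' [OPENING]. ROWS is JSON, a list of rows, each a list of 6 numbers: the shift along the tool's x, y, z in cm, then the turn, a rotation vector about the tool's x, y, z in degrees. In form: [[dx, dy, dz, wx, wy, wz], ...]. A call has exactly 5 rows; each row shifts and turns the commanded pose from where the row before left it, along the tool's axes as they then stand; what a row does not reach is not made up. A row lasts 1/12 s, in which the tool goes at most 41.7 mm and 7.16 degrees, less where a joint would pass 70% of its speed; a pose out of reach is approached as far as the arm can. A call is refused whole if a number of a shift passes 4.17 or a number of a turn 7.16, either way. A call with a gripper value outside its range is refused whole. OPENING is the finger opening in cm, from 0 to 8.7, set as the call begins (- or left out, the last holds). The fingers move at their own pace and stop on an object; the grip force is fixed at half the most. Time passes only in rows, so rows that do not move let the fingers close, or fill a call up. It gives the time, the measured TCP pose, the force and the opening at its end, in the units of the state.
- sense(): the state, without advancing time (a new reading comes with each control period).
- capture(name): name is "scene" or "top" or "wrist"; returns a dict with "frame" (480x640x3 uint8, red, green, blue), "fx", "fy", "cx", "cy" (pixels), "world_to_cam" (4x4, takes a point from world to camera coordinates). Camera axes: x right, y up, looking along -z (the intrinsics and any distortion apply to the point x, -y, -z); pixel columns grow to the right and rows downward; lengths in m; the calibration is good to about 2 mm. A picture is of the moment at which its call begins. There is no depth.
- finish_job(): hands the job in, once; it reports no verdict.
The state is a dict: "time_s": time; "joints": joint angles; "joint_velocities": joint speeds; "effort": joint torques, N m; "tcp_pos": TCP position; "ee_rot": TCP orientation; "wrist_force": force on the tool from outside, world axes, zero at the start; "moment": the same for the moment, N m; "gripper_width": opening from 0.0 (shut) to 1.0 (fully open).
Only numpy, scipy, OpenCV 4.12 (cv2) and the standard library are available. Lean on these libraries where they do the work, as an engineer would, in place of code of your own. Each camera call takes 0.05 s, during which the arm holds its last target.

## Task

Pull up the recessed paddle in the lid of the grey light-tight box to trip its latch and raise the lid well open, so that it stays up by itself. Pick up the green slide box from the bench and set it down, not dropping it, flat and right way up in the empty bay beside the one already stored there. Then swing the lid down and press it fully shut until the latch catches again, leaving the stored slide box in its bay and the tip box on the bench where they are.

Things in the scene. Friction and masses are not known exactly. Their poses are not given: they have to be found in the camera images.
- light_box: Fixed grey steel box, 188 mm deep (x), 240 wide (y), walls 4, rim 80 above the bench, 116 to the top of the shut lid. Origin: centre of its underside; x from its front (label holder; faces the robot's right) to the hinge side, y to its left, z up. A rib at y = 0 (6 thick, 20 high) parts it into two bays, each 180 (x) by 113 mm (y). A wire handle lies on each end wall, out to y = +-134 mm.
- lid_hinge (a point): Middle of the lid's hinge line, at (96, 0, 82) mm in the light_box frame; the line runs along the box's y axis. Axes as light_box.
- box_lid (a joint): Lid angle, rad: 0 shut, grows as the front edge rises, stop at 1.31. Stiff hinges: it stays wherever it is left; about 7 N at the paddle raise it, about 1 N at its front edge lowers it. While latched it moves under 0.015. Lowered, it meets the bevelled spring catch some 22 mm (at the front edge) before it is shut; 5 to 10 N pressed on its top near the front edge snap it home.
- lid_front (a point): Middle of the lid's front top edge; turns with the lid (x from front to hinge, y to the left, z out of its top). The lid is a flat-topped cap, 192 mm from front edge to hinge line, 244 mm wide, 34 mm thick; the hinge line is 192 mm behind and 34 mm below this point. Beside the recess, from 45 mm off the middle outward, its top is plain.
- box_paddle (a joint): Angle of the paddle in the lid, rad: 0 flush, grows as its front edge is pulled up, stop at 0.9; a light spring (1 to 3 N at the edge) returns it. Below about 0.3 the latch bolt holds the lid shut, from 0.75 the bolt is clear.
- paddle_edge (a point): Middle of the paddle's free front edge; turns with the paddle (x from edge to pivot, z out of its face). Steel plate 78 mm wide (y), 3 thick, edge rolled 6 thick, flush in a dish in the lid, 3 mm free at its sides. Pivot 53 mm behind the edge (84 mm in front of the hinge line, 32 above it), parallel to the hinge.
- scoop (a point): Centre of the mouth of the finger scoop, level with the lid's top, axes as lid_front. The scoop is the open part of the dish before the paddle's edge: 41 mm long (x), 84 wide (y), 30 deep, and runs on under the paddle with 26 mm of height. A finger tilted some 45 degrees, pointing down and toward the hinge, gets under the edge. The scoop's front is 14 mm behind the lid's front edge.
- empty_bay (a point): Centre of the floor of the empty bay (the one farther from the robot), at (0, -59.5, 13) mm in the light_box frame; axes as light_box. Inside the front wall, over the rib, a steel catch 34 mm wide reaches 10 mm inward; under the lid a bolt housing 34 mm wide hangs 31 mm down there. The lid leans over the bays even at its stop: tilt the hand away from it.
- slide_box: Green closed slide box standing loose on the bench, left or right of the light box as the robot sees it: a rigid block 34 (x) by 87 (y) by 35 mm high, 0.1 to 0.2 kg. Origin: centre of its underside, z up. Grasp it across the 34 mm.
- stored_box: A second, equal slide box already standing loose in the near bay of the light box (its y > 0 side). Origin: centre of its underside. Leave it.
- tip_box: Blue tip box with a clear cover, 68 (x) by 120 (y) by 58 mm, standing loose on the bench on the other side of the light box. Origin: centre of its underside. Leave it.
Mind the look-alikes: they are no part of the job. Leave any orange or pink look-alike of the slide_box alone.

How it is judged:
By the outcome, as a careful person would: the job done as asked, in the order asked, and still so for the second after the job is handed in, with the robot touching nothing.
It also fails if it takes over 72 s, if anything falls off the work surface, if the arm or the gripper's body presses on something with over 40 N, if the wrist force passes 120 N, or if a joint passes its speed limit or range.

## Working session

There is one attempt and no reset: what is moved stays moved. The work goes in short steps, Python scripts to look and compute and a shell command to move; the robot and the scene stay as the last step left them, time stands still between calls to the robot, and variables do not carry over. Pictures are saved under pics/ and viewed, and the job is handed in when it is done.

```bash
mkdir -p pics; ls
python3 - <<'E'
from station import sense,capture
import cv2,numpy as np
s=sense();print(s)
for n in ["scene","top","wrist"]:
    c=capture(n);cv2.imwrite(f"pics/{n}0.png",c["frame"][:,:,::-1])
    print(n,c["fx"],c["fy"],c["cx"],c["cy"],[k for k in c]);print(np.round(c["world_to_cam"],3))
E
```

```text
pics
{'time_s': 0.0, 'joints': array([ 8.83284598e+01,  2.20901108e+01,  3.79650270e-01, -2.88461456e-02,
       -6.84113865e+01, -1.48168819e+01]), 'joint_velocities': array([-0.02810165, -0.06962164, -0.04113601, -0.01099922, -0.05476583,
        0.08795557]), 'effort': array([-1.37722282e-04, -3.90666890e+01,  1.87405497e+01,  4.22007009e+00,
        1.10024022e-02, -1.88079389e-04]), 'tcp_pos': array([0.17719651, 0.5987229 , 0.22146595]), 'ee_rot': array([[ 9.58824397e-01, -2.83999109e-01, -5.29975069e-04],
       [-2.83999589e-01, -9.58822076e-01, -2.11202675e-03],
       [ 9.16619202e-05,  2.17557548e-03, -9.99997629e-01]]), 'wrist_force': array([-0.32068844, -0.5474414 ,  0.51136535]), 'moment': array([ 0.00078179,  0.02008158, -0.04453221]), 'gripper_width': 1.0013532973818857}
scene 555.33676661215 555.33676661215 327.728603491604 242.26014297345023 ['frame', 'fx', 'fy', 'cx', 'cy', 'world_to_cam']
[[ 0.896 -0.445  0.005 -0.467]
 [ 0.296  0.604  0.74  -0.235]
 [-0.332 -0.661  0.672 -1.165]
 [ 0.     0.     0.     1.   ]]
top 447.9347046309567 447.9347046309567 317.8263044668842 241.46567605691675 ['frame', 'fx', 'fy', 'cx', 'cy', 'world_to_cam']
[[ 0.007 -1.    -0.028  0.034]
 [ 0.99   0.003  0.139 -0.525]
 [-0.139 -0.028  0.99  -0.993]
 [ 0.     0.     0.     1.   ]]
wrist 365.6229345063725 365.6229345063725 313.5657361955869 237.58204589482753 ['frame', 'fx', 'fy', 'cx', 'cy', 'world_to_cam']
[[-0.284 -0.959  0.002  0.624]
 [ 0.929 -0.276 -0.249  0.03 ]
 [ 0.239 -0.069  0.969 -0.389]
 [ 0.     0.     0.     1.   ]]
```

View pics/scene0.png

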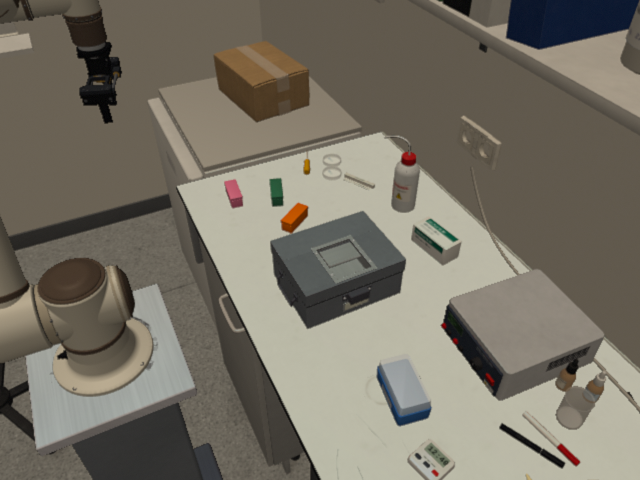

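View pics/top0.png

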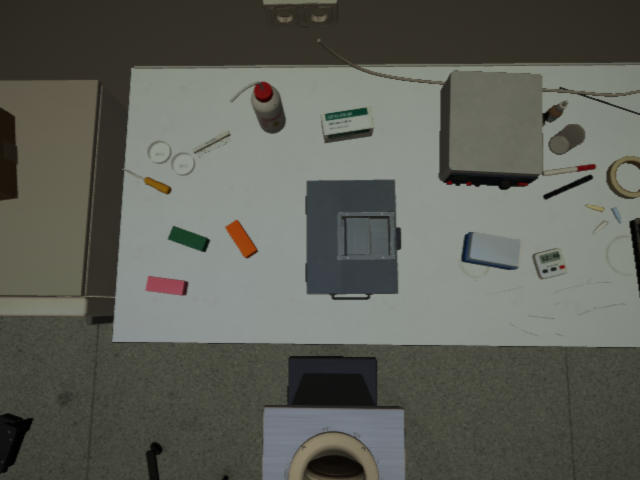

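View pics/wrist0.png

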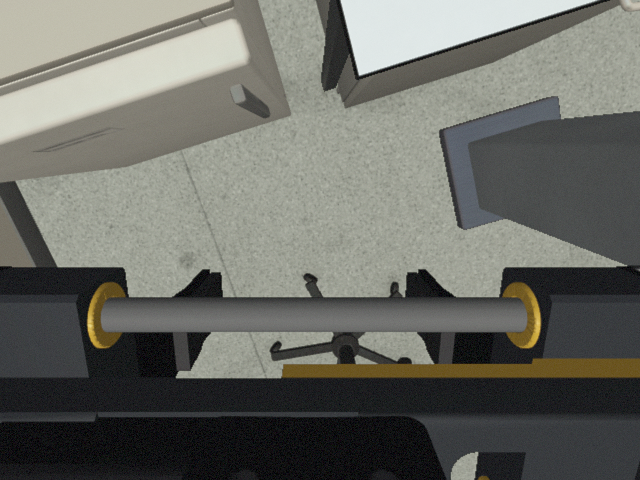

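The top view shows the light box at about (352,238) with its front facing right (world -y), the green box at (188,238), orange and pink look-alikes at (241,239) and (166,285), and the tip box at (490,250). Next I measure them.

```bash
cat > h.py <<'E'
import numpy as np,cv2
from station import sense,capture
def ray(c,u,v):
    d=np.array([(u-c["cx"])/c["fx"],-(v-c["cy"])/c["fy"],-1.])
    T=c["world_to_cam"];R=T[:3,:3];return -R.T@T[:3,3],R.T@d
def plane(c,u,v,z):
    o,d=ray(c,u,v);return o+d*(z-o[2])/d[2]
def proj(c,p):
    q=c["world_to_cam"]@np.r_[p,1];return np.array([c["cx"]+c["fx"]*q[0]/-q[2],c["cy"]-c["fy"]*q[1]/-q[2]])
def tri(c1,p1,c2,p2):
    o1,d1=ray(c1,*p1);o2,d2=ray(c2,*p2)
    A=np.c_[d1,-d2];t=np.linalg.lstsq(A,o2-o1,rcond=None)[0]
    a=o1+t[0]*d1;b=o2+t[1]*d2;return (a+b)/2,np.linalg.norm(a-b)
E
python3 - <<'E'
from h import *
t=capture("top");s=capture("scene")
f=t["frame"]
hsv=cv2.cvtColor(f,cv2.COLOR_RGB2HSV)
for nm,lo,hi in [("green",(60,80,30),(90,255,255)),("orange",(3,150,100),(15,255,255)),("pink",(160,80,100),(179,255,255)),("blue",(100,90,40),(125,255,255))]:
    m=cv2.inRange(hsv,lo,hi);cs,_=cv2.findContours(m,0,1)
    for c in cs:
        if cv2.contourArea(c)>150:
            r=cv2.minAreaRect(c);print(nm,r)
cv2.imwrite("pics/tz.png",cv2.resize(f[170:310,290:420],None,fx=5,fy=5,interpolation=cv2.INTER_CUBIC)[:,:,::-1][:600])
cv2.imwrite("pics/tg.png",cv2.resize(f[215:265,155:220],None,fx=10,fy=10,interpolation=cv2.INTER_CUBIC)[:,:,::-1])
cv2.imwrite("pics/sz.png",cv2.resize(s["frame"][205:330,260:415],None,fx=5,fy=4.8,interpolation=cv2.INTER_CUBIC)[:,:,::-1])
E
```

```text
green ((187.68768310546875, 238.3675537109375), (36.7698860168457, 13.624051094055176), 19.79887580871582)
green ((345.94793701171875, 113.6618423461914), (6.614488124847412, 41.055442810058594), 81.25383758544922)
orange ((240.55181884765625, 238.0413055419922), (36.053077697753906, 14.37930965423584), 56.97613525390625)
pink ((164.5982666015625, 285.2384948730469), (36.695777893066406, 14.588730812072754), 7.352379322052002)
```

View pics/tz.png

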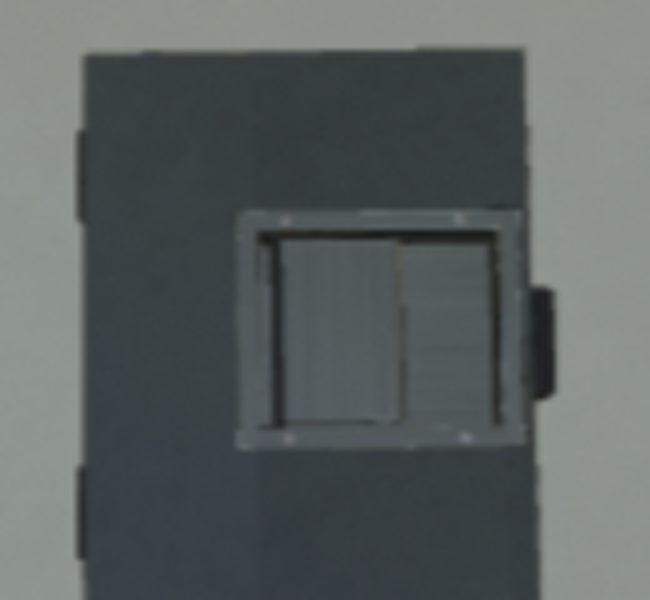

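View pics/tg.png

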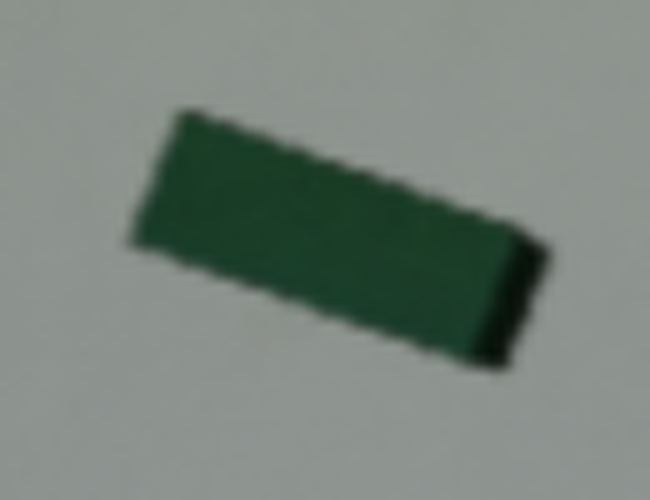

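View pics/sz.png

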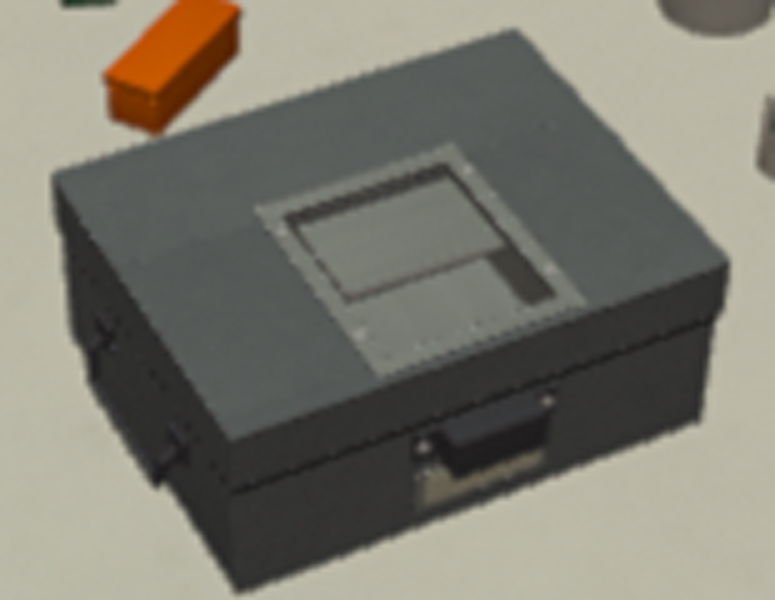

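Run:
```python
from h import *
t=capture("top");s=capture("scene")
S={"hinge_near":(270.4,241.5),"hinge_far":(363,211.2),"front_far":(405.6,259.8),"front_near":(306.4,296.7),"padN":(260+347/5,205+302/4.8),"padF":(260+503/5,205+250/4.8)}
T={"hinge_far":(307,181.4),"front_far":(394.8,179.8),"padF":(370.4,218),"padN":(370.0,254.6)}
for k in S:
    a=plane(s,*S[k],.116);print(k,"scene",a.round(4), "top",plane(t,*T[k],.116).round(4) if k in T else "", tri(s,S[k],t,T[k]) if k in T else "")
g=np.array([[155+18.2,215+10.8],[155+51.8,215+23],[155+47.5,215+36.0],[155+13.2,215+24.3]])
P=np.array([plane(t,*p,.035) for p in g]);print(P.round(4),P.mean(0), np.linalg.norm(np.diff(P,axis=0),axis=1))
hs=cv2.cvtColor(s["frame"],cv2.COLOR_RGB2HSV);m=cv2.inRange(hs,(60,80,30),(90,255,255))
cs,_=cv2.findContours(m,0,1)
print([(cv2.boundingRect(c)) for c in cs if cv2.contourArea(c)>80])
cv2.imwrite("pics/sg.png",cv2.resize(s["frame"][170:215,260:300],None,fx=12,fy=12,interpolation=cv2.INTER_CUBIC)[:,:,::-1])
f=cv2.resize(t["frame"][270:310,290:420],None,fx=6,fy=6,interpolation=cv2.INTER_CUBIC);cv2.imwrite("pics/tz2.png",cv2.convertScaleAbs(f[:,:,::-1],alpha=2))
```

```text
hinge_near scene [0.4025 0.0525 0.116 ] top  
hinge_far scene [0.6435 0.0554 0.116 ] top [0.6453 0.0583 0.116 ] (array([0.64577234, 0.05853765, 0.1130407 ]), np.float64(0.0006870818601404928))
front_far scene [ 0.6452 -0.1327  0.116 ] top [ 0.6486 -0.131   0.116 ] (array([ 0.64805508, -0.13087323,  0.11369054]), np.float64(0.002542172339363311))
front_near scene [ 0.4053 -0.1354  0.116 ] top  
padN scene [ 0.4845 -0.0818  0.116 ] top [ 0.4864 -0.0762  0.116 ] (array([ 0.48705082, -0.07673396,  0.11030658]), np.float64(7.355672526128692e-06))
padF scene [ 0.561  -0.0819  0.116 ] top [ 0.5649 -0.0778  0.116 ] (array([ 0.56471041, -0.07785036,  0.11131352]), np.float64(0.0022330812488339114))
[[0.5614 0.3747 0.035 ]
 [0.5328 0.2944 0.035 ]
 [0.5023 0.3032 0.035 ]
 [0.5295 0.3848 0.035 ]] [0.53151265 0.33929246 0.035     ] [0.08527239 0.03168275 0.08604711]
[(427, 219, 31, 22), (270, 179, 13, 27)]
```

View pics/sg.png

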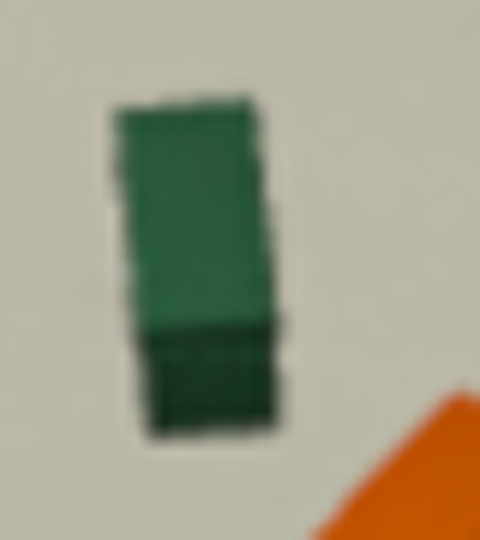

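View pics/tz2.png

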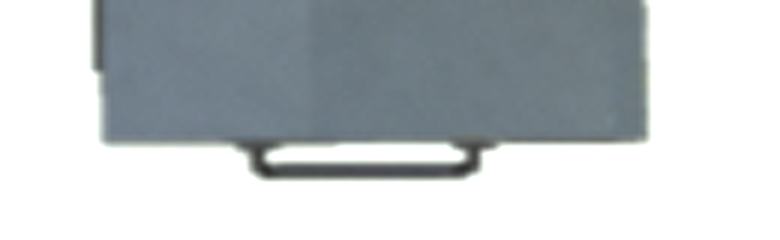

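```bash
cat >> h.py <<'E'
from scipy.spatial.transform import Rotation as Ro, Slerp
def Rt(th,yaw=0.8,h=0):
    # tool tilted th deg from vertical toward hinge (+y world); h extra heading about world z
    a=np.radians(th);s,c=np.sin(a),np.cos(a)
    R=np.array([[0,-1,0],[-c,0,s],[-s,0,-c]],float)
    return Ro.from_euler('z',yaw+h,degrees=True).as_matrix()@R
def plan(p,R,n,start=None):
    s=sense();p0,R0=(s["tcp_pos"],s["ee_rot"]) if start is None else start
    sl=Slerp([0,1],Ro.from_matrix([R0,R]));pp,RR=p0,R0
    for i in range(1,n+1):
        q=p0+(np.array(p)-p0)*i/n;Q=sl(i/n).as_matrix()
        d=RR.T@(q-pp)*100;w=Ro.from_matrix(RR.T@Q).as_rotvec(degrees=True)
        print("[%s]"%",".join("%g"%x for x in np.r_[d.round(2),w.round(2)]),end=",\n" if i%5==0 else ",")
        pp,RR=q,Q
    print("dist/row mm",np.linalg.norm(np.array(p)-p0)/n*1000)
E
python3 - <<'E'
from h import *
plan([.50,.15,.30],Rt(45),15)
E
```

```text
[2.91,2.26,-0.52,1.9,-2.58,4.58],[3.06,2,-0.72,1.9,-2.58,4.58],[3.17,1.73,-0.92,1.9,-2.58,4.58],[3.25,1.43,-1.12,1.9,-2.58,4.58],[3.3,1.13,-1.31,1.9,-2.58,4.58],
[3.31,0.82,-1.49,1.9,-2.58,4.58],[3.29,0.51,-1.66,1.9,-2.58,4.58],[3.24,0.19,-1.82,1.9,-2.58,4.58],[3.16,-0.13,-1.97,1.9,-2.58,4.58],[3.04,-0.45,-2.1,1.9,-2.58,4.58],
[2.9,-0.76,-2.21,1.9,-2.58,4.58],[2.72,-1.06,-2.31,1.9,-2.58,4.58],[2.52,-1.35,-2.39,1.9,-2.58,4.58],[2.29,-1.62,-2.44,1.9,-2.58,4.58],[2.04,-1.87,-2.48,1.9,-2.58,4.58],
dist/row mm 37.23207078497965
```

```bash
python3 -m jog '[[2.9,2.3,-0.5,1.9,-2.6,4.6],[3.1,2,-0.7,1.9,-2.6,4.6],[3.2,1.7,-0.9,1.9,-2.6,4.6],[3.2,1.4,-1.1,1.9,-2.6,4.6],[3.3,1.1,-1.3,1.9,-2.6,4.6]]' 0 && python3 -m jog '[[3.3,0.8,-1.5,1.9,-2.6,4.6],[3.3,0.5,-1.7,1.9,-2.6,4.6],[3.2,0.2,-1.8,1.9,-2.6,4.6],[3.2,-0.1,-2,1.9,-2.6,4.6],[3,-0.4,-2.1,1.9,-2.6,4.6]]' && python3 -m jog '[[2.9,-0.8,-2.2,1.9,-2.6,4.6],[2.7,-1.1,-2.3,1.9,-2.6,4.6],[2.5,-1.3,-2.4,1.9,-2.6,4.6],[2.3,-1.6,-2.4,1.9,-2.6,4.6],[2,-1.9,-2.5,1.9,-2.6,4.6]]'
python3 - <<'E'
from h import *
print(sense()["joints"].round(1))
plan([.525,-.165,.20],Rt(45),10)
E
```

```text
time_s: 0.77
tcp_pos: [0.2859, 0.4486, 0.2479]
ee_rot: [[0.753, -0.647, -0.12], [-0.608, -0.753, 0.251], [-0.253, -0.116, -0.961]]
wrist_force: [1.2, -0.4, 0.6]
gripper_width: 0.708
time_s: 1.18
tcp_pos: [0.3926, 0.2983, 0.2746]
ee_rot: [[0.407, -0.905, -0.122], [-0.758, -0.409, 0.508], [-0.51, -0.115, -0.853]]
wrist_force: [0.2, 0.7, -1.3]
gripper_width: 0.322
time_s: 1.6
tcp_pos: [0.5002, 0.1486, 0.2993]
ee_rot: [[0.0, -1.0, -0.008], [-0.703, -0.006, 0.712], [-0.712, 0.005, -0.703]]
wrist_force: [0.7, 1.0, -0.3]
gripper_width: 0.018
[  4.7  10.9  -1.1 -46.4 -78.7   5.4]
[2.91,-0.24,-1.54,-0.01,0.04,-0.06],[2.91,-0.23,-1.53,-0.01,0.04,-0.06],[2.91,-0.23,-1.53,-0.01,0.04,-0.06],[2.91,-0.23,-1.53,-0.01,0.04,-0.06],[2.92,-0.22,-1.53,-0.01,0.04,-0.06],
[2.92,-0.22,-1.53,-0.01,0.04,-0.06],[2.92,-0.22,-1.52,-0.01,0.04,-0.06],[2.92,-0.21,-1.52,-0.01,0.04,-0.06],[2.92,-0.21,-1.52,-0.01,0.04,-0.06],[2.92,-0.21,-1.52,-0.01,0.04,-0.06],
dist/row mm 32.99357092478885
```

Tracking works very well. Continue to the staging pose.

```bash
python3 -m jog '[[2.9,-0.24,-1.53,0,0,0],[2.9,-0.24,-1.53,0,0,0],[2.9,-0.23,-1.53,0,0,0],[2.9,-0.23,-1.53,0,0,0],[2.9,-0.23,-1.53,0,0,0]]' && python3 -m jog '[[2.9,-0.22,-1.53,0,0,0],[2.9,-0.22,-1.53,0,0,0],[2.9,-0.21,-1.53,0,0,0],[2.9,-0.21,-1.53,0,0,-0.5],[2.9,-0.21,-1.53,0,0.3,0]]'
python3 - <<'E'
from h import *
s=sense();print(s["joints"].round(1))
c=capture("wrist");cv2.imwrite("pics/w1.png",c["frame"][:,:,::-1])
c=capture("scene");cv2.imwrite("pics/s1.png",cv2.resize(c["frame"][120:340,200:480],None,fx=2.6,fy=2.6)[:,:,::-1])
plan([.525,-.081-.035,.0955+.035],Rt(45),5)
E
```

```text
time_s: 2.02
tcp_pos: [0.5123, -0.0074, 0.2493]
ee_rot: [[0.004, -1.0, -0.01], [-0.704, -0.01, 0.71], [-0.71, 0.004, -0.704]]
wrist_force: [0.8, 0.5, 0.4]
gripper_width: 0.003
time_s: 2.43
tcp_pos: [0.5245, -0.1637, 0.1998]
ee_rot: [[0.012, -1.0, -0.01], [-0.708, -0.016, 0.706], [-0.706, -0.001, -0.708]]
wrist_force: [0.8, 0.3, -0.5]
gripper_width: 0.002
[-24.9  29.2   9.6 -39.6 -93.   31.9]
[0.24,-0.03,1.65,0,-0.01,-0.04],[0.24,-0.03,1.65,0,-0.01,-0.04],[0.24,-0.03,1.65,0,-0.01,-0.04],[0.24,-0.03,1.65,0,-0.01,-0.04],[0.24,-0.03,1.65,0,-0.01,-0.04],
dist/row mm 16.697399802236916
```

View pics/w1.png

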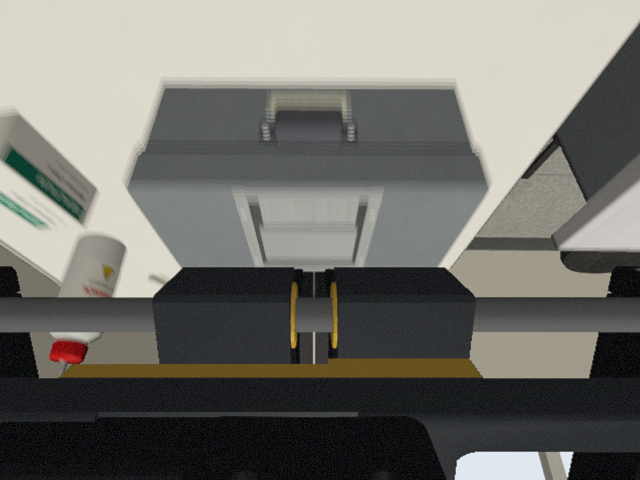

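View pics/s1.png

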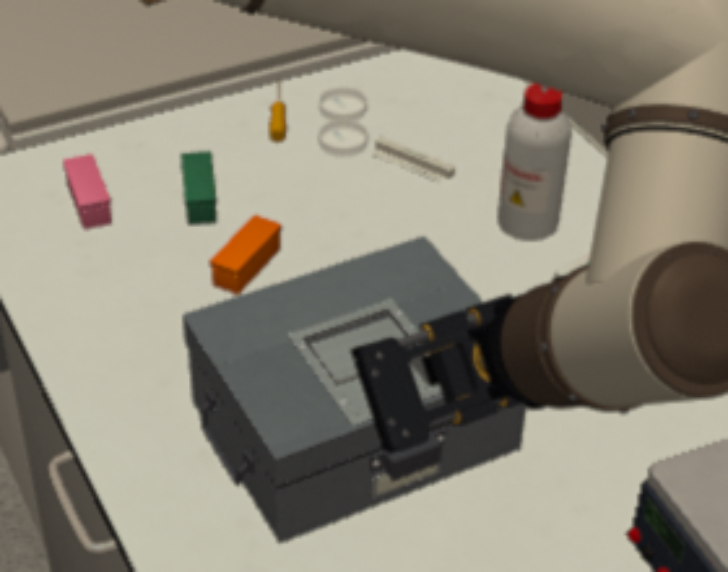

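The wrist view shows the paddle frame centred at about column 309, under the shut fingers at column 314. The scene view shows the arm clear of its surroundings. Next I move closer, along the finger axis.

```bash
python3 -m jog '[[0.24,0,1.65,0,0,0],[0.24,0,1.65,0,0,0],[0.24,0,1.65,0,0,0],[0.24,0,1.65,0,0,0],[0.2,0,1.6,0,0,0]]'
python3 - <<'E'
from h import *
c=capture("wrist");c=capture("wrist");cv2.imwrite("pics/w2.png",c["frame"][:,:,::-1])
s=sense();print(s["tcp_pos"],s["time_s"])
for p in [(.4835,-.079,.116),(.5635,-.079,.116),(.525,-.079,.116),(.4025,-.134,.116),(.647,-.134,.116)]: print(p,proj(c,p).round(0))
c2=capture("scene");cv2.imwrite("pics/s2.png",cv2.resize(c2["frame"][205:330,270:420],None,fx=5,fy=4.8,interpolation=cv2.INTER_CUBIC)[:,:,::-1])
E
```

```text
time_s: 2.95
tcp_pos: [0.5239, -0.1113, 0.134]
ee_rot: [[0.013, -1.0, -0.01], [-0.708, -0.016, 0.706], [-0.706, -0.002, -0.708]]
wrist_force: [-1.2, -0.3, -0.4]
gripper_width: 0.008
[ 0.52270444 -0.11010349  0.13293645] 3.05
(0.4835, -0.079, 0.116) [381. 286.]
(0.5635, -0.079, 0.116) [240. 285.]
(0.525, -0.079, 0.116) [309. 286.]
(0.4025, -0.134, 0.116) [586. 238.]
(0.647, -0.134, 0.116) [ 27. 234.]
```

View pics/w2.png

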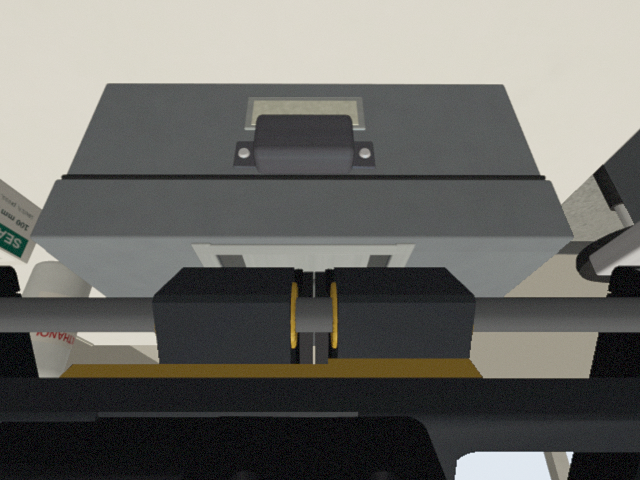

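View pics/s2.png

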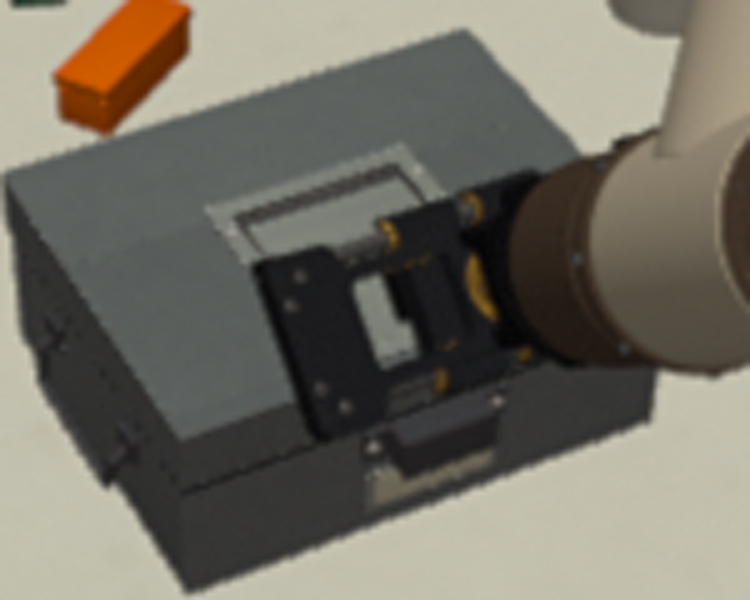

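The lid's front corners sit at (30,236) and (575,237) against predictions of (27,234) and (586,238), so the box centre is at x≈0.526 and y agrees within about 1 mm. Next I insert the finger.

Run:
```python
from h import *
plan([.526,-.082,.0965],Rt(45),5)
```

```text
[0.12,-0.06,0.95,0.03,-0.01,0.03],[0.12,-0.06,0.95,0.03,-0.01,0.03],[0.12,-0.06,0.95,0.03,-0.01,0.03],[0.12,-0.06,0.95,0.03,-0.01,0.03],[0.12,-0.06,0.95,0.03,-0.01,0.03],
dist/row mm 9.54609631443434
```

```bash
python3 -m jog '[[0.3,-0.1,0.9,0,0,0],[0.3,-0.1,0.9,0,0,0],[0,-0.1,0.95,0,0,0],[0,0,1,0,0,0],[0,0,1,0,0,0]]'; python3 -m jog '[[0,0,0,0,0,0],[0,0,0,0,0,0],[0,0,0,0,0,0],[0,0,0,0,0,0],[0,0,0,0,0,0]]'
```

```text
time_s: 3.52
tcp_pos: [0.5267, -0.0823, 0.096]
ee_rot: [[0.013, -1.0, -0.01], [-0.708, -0.016, 0.706], [-0.706, -0.002, -0.708]]
wrist_force: [0.4, 1.2, 1.8]
gripper_width: 0.004
time_s: 3.93
tcp_pos: [0.5265, -0.083, 0.0967]
ee_rot: [[0.013, -1.0, -0.01], [-0.708, -0.016, 0.706], [-0.706, -0.002, -0.708]]
wrist_force: [-0.3, 2.2, 0.8]
gripper_width: 0.006
```

```bash
python3 -m jog '[[-0.4,0,0,0,0,0],[-0.5,0,0,0,0,0],[-0.5,0,0,0,0,0],[-0.5,0,0,0,0,0],[-0.5,0,0,0,0,0]]'; python3 -m jog '[[-0.3,0,0,0,0,0],[-0.3,0,0,0,0,0],[-0.3,0,0,0,0,0],[-0.2,0,0,0,0,0],[-0.2,0,0,0,0,0]]'
python3 - <<'E'
from h import *
c2=capture("top");cv2.imwrite("pics/t3.png",cv2.resize(c2["frame"][150:320,270:450],None,fx=4,fy=3.5,interpolation=cv2.INTER_CUBIC)[:,:,::-1])
c2=capture("scene");cv2.imwrite("pics/s3.png",cv2.resize(c2["frame"][195:330,260:420],None,fx=5,fy=4.4,interpolation=cv2.INTER_CUBIC)[:,:,::-1])
E
```

```text
time_s: 4.35
tcp_pos: [0.5272, -0.0691, 0.1137]
ee_rot: [[0.013, -1.0, -0.007], [-0.712, -0.014, 0.702], [-0.702, -0.005, -0.712]]
wrist_force: [-0.5, -4.4, -0.2]
gripper_width: 0.009
time_s: 4.77
tcp_pos: [0.5261, -0.0566, 0.1227]
ee_rot: [[0.013, -1.0, -0.01], [-0.708, -0.016, 0.706], [-0.706, -0.002, -0.708]]
wrist_force: [-0.1, -3.9, -0.3]
gripper_width: 0.001
```

View pics/t3.png

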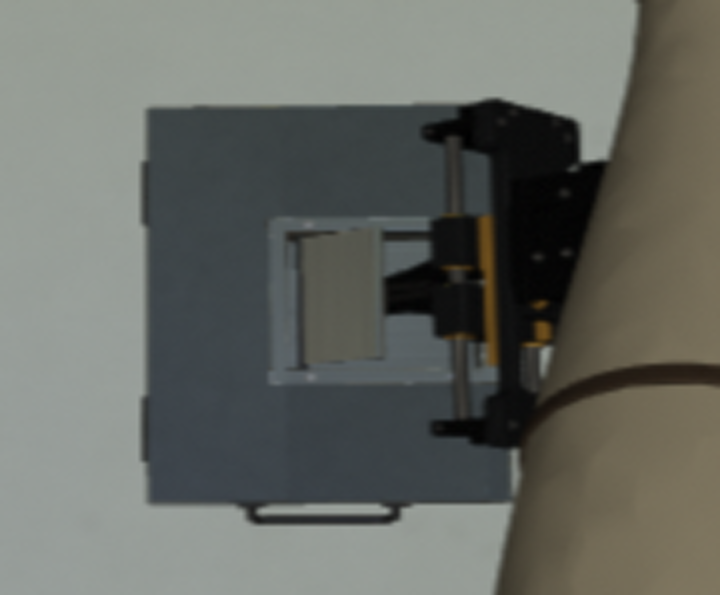

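View pics/s3.png

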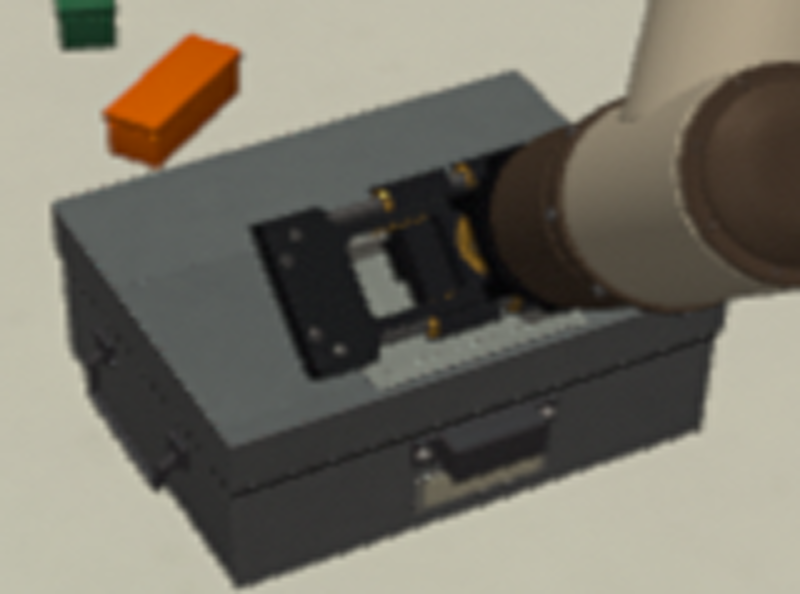

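The paddle is up about 0.7 rad with the finger beneath it: its edge has moved to top-view column ~366, and its face is lighter. I keep pulling.

```bash
python3 -m jog '[[-0.3,0,-0.1,0,0,0],[-0.3,0,-0.1,0,0,0],[-0.3,0,-0.1,0,0,0],[-0.3,0,-0.1,0,0,0],[0,0,0,0,0,0]]'
python3 - <<'E'
from h import *
s=sense();print(s["wrist_force"],s["joints"].round(0))
p,R=s["tcp_pos"],s["ee_rot"]
H=np.array([.526,.058,.082])
def rot(p,R,d):
    q=Ro.from_rotvec([-np.radians(d),0,0]).as_matrix();return H+q@(p-H),q@R
for i in range(5):
    a=rot(p,R,i*7);b=rot(p,R,(i+1)*7)
    dd=a[1].T@(b[0]-a[0])*100;print(dd.round(2),Ro.from_matrix(a[1].T@b[1]).as_rotvec(degrees=True).round(2))
c2=capture("scene");cv2.imwrite("pics/s4.png",cv2.resize(c2["frame"][195:330,260:420],None,fx=5,fy=4.4,interpolation=cv2.INTER_CUBIC)[:,:,::-1])
E
```

```text
time_s: 5.28
tcp_pos: [0.5255, -0.0505, 0.1336]
ee_rot: [[0.012, -1.0, -0.011], [-0.708, -0.017, 0.706], [-0.706, -0.001, -0.708]]
wrist_force: [0.6, 0.2, -6.1]
gripper_width: 0.003
[ 0.61721499  0.20044096 -6.05486883] [-16.  29.  -1. -44. -80.  32.]
[-1.41 -0.01 -0.41] [-0.09  7.    0.08]
[-1.41 -0.01 -0.41] [-0.09  7.    0.08]
[-1.41 -0.01 -0.41] [-0.09  7.    0.08]
[-1.41 -0.01 -0.41] [-0.09  7.    0.08]
[-1.41 -0.01 -0.41] [-0.09  7.    0.08]
```

View pics/s4.png

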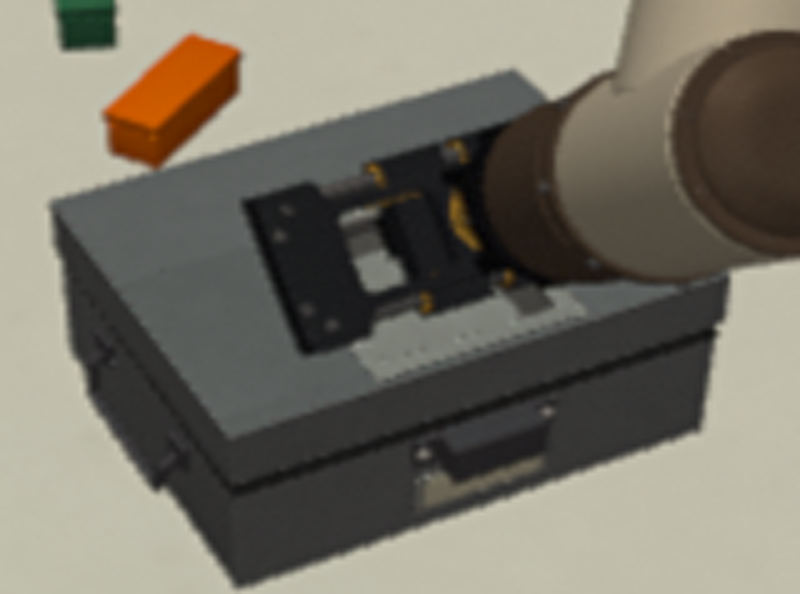

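The gap under the lid's front edge has widened, so the latch is clear and the lid is lifting at about 6 N. I follow its arc.

```bash
python3 -m jog '[[-0.7,0,-0.2,0,3,0],[-0.7,0,-0.2,0,3.5,0],[-0.7,0,-0.2,0,3.5,0],[-0.7,0,-0.2,0,3.5,0],[-0.7,0,-0.2,0,3.5,0]]'; python3 -m jog '[[-0.7,0,-0.2,0,3.5,0],[-0.7,0,-0.2,0,3.5,0],[-0.7,0,-0.2,0,3.5,0],[-0.7,0,-0.2,0,3.5,0],[-0.7,0,-0.2,0,3.5,0]]'
python3 - <<'E'
from h import *
s=sense();print(s["wrist_force"],s["joints"].round(0))
c2=capture("scene");cv2.imwrite("pics/s5.png",cv2.resize(c2["frame"][155:330,240:440],None,fx=4,fy=3.4,interpolation=cv2.INTER_CUBIC)[:,:,::-1])
E
```

```text
time_s: 5.75
tcp_pos: [0.5249, -0.031, 0.1636]
ee_rot: [[0.014, -1.0, -0.007], [-0.885, -0.016, 0.465], [-0.465, -0.001, -0.885]]
wrist_force: [-0.7, -4.3, -4.3]
gripper_width: 0.004
time_s: 6.17
tcp_pos: [0.5247, -0.0024, 0.187]
ee_rot: [[0.017, -1.0, -0.001], [-0.984, -0.016, 0.176], [-0.176, -0.002, -0.984]]
wrist_force: [-1.1, -8.0, 1.6]
gripper_width: 0.007
[-1.13459192 -7.97524895  1.57302467] [ 11.  15. -12. -11. -62.  -5.]
```

View pics/s5.png

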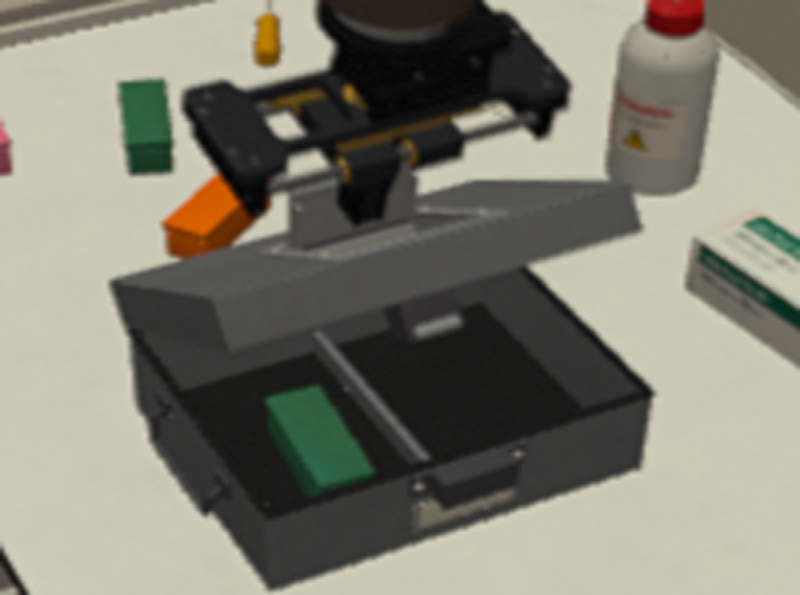

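The lid is up about 36°. The stored box is visible in the near bay and the far bay is empty. I keep going along the arc.

```bash
python3 -m jog '[[-0.7,0,-0.2,0,3.5,0],[-0.7,0,-0.2,0,3.5,0],[-0.7,0,-0.2,0,3.5,0],[-0.7,0,-0.2,0,3.5,0],[-0.7,0,-0.2,0,3.5,0]]'; python3 -m jog '[[-0.7,0,-0.2,0,3.5,0],[-0.7,0,-0.2,0,3.5,0],[-0.7,0,-0.2,0,3.5,0],[-0.4,0,-0.1,0,2,0],[0,0,0,0,0,0]]'
python3 - <<'E'
from h import *
s=sense();print(s["wrist_force"],s["joints"].round(0))
c2=capture("scene");cv2.imwrite("pics/s6.png",cv2.resize(c2["frame"][100:330,210:450],None,fx=3.2,fy=2.6,interpolation=cv2.INTER_CUBIC)[:,:,::-1])
E
```

```text
time_s: 6.63
tcp_pos: [0.5242, 0.0318, 0.2]
ee_rot: [[0.015, -1.0, 0.004], [-0.992, -0.015, -0.128], [0.128, -0.002, -0.992]]
wrist_force: [-0.9, -7.3, 7.1]
gripper_width: 0.008
time_s: 7.05
tcp_pos: [0.524, 0.0594, 0.2004]
ee_rot: [[0.016, -1.0, 0.007], [-0.941, -0.018, -0.338], [0.338, -0.001, -0.941]]
wrist_force: [0.5, -2.5, 3.7]
gripper_width: 0.008
[ 0.52917422 -2.50517429  3.72549265] [ 33.  16. -21.  18. -65. -42.]
```

View pics/s6.png

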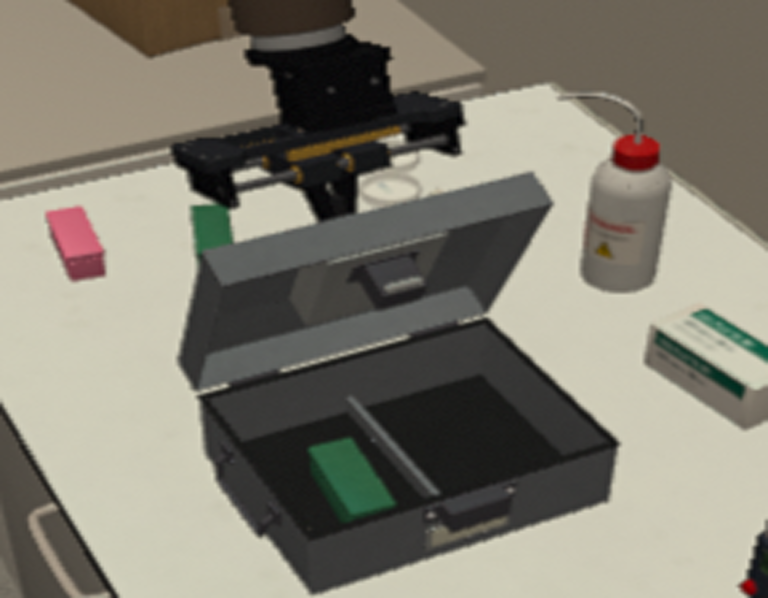

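```bash
python3 -m jog '[[-0.6,0,-0.2,0,3,0],[-0.5,0,-0.15,0,2.5,0],[-0.3,0,-0.1,0,1,0],[0,0,0,0,0,0],[0,0,0,0,0,0]]'
```

```text
time_s: 7.52
tcp_pos: [0.5236, 0.0733, 0.1994]
ee_rot: [[0.013, -1.0, 0.007], [-0.898, -0.015, -0.44], [0.44, -0.001, -0.898]]
wrist_force: [0.5, -1.8, 4.0]
gripper_width: 0.005
```

```bash
python3 -m jog '[[-0.3,0,-0.1,0,1,0],[-0.3,0,0,0,0,0],[0,0,0,0,0,0],[0,0,0,0,0,0],[0,0,0,0,0,0]]'
python3 - <<'E'
from h import *
c2=capture("scene");cv2.imwrite("pics/s7.png",cv2.resize(c2["frame"][100:330,210:450],None,fx=3.2,fy=2.6,interpolation=cv2.INTER_CUBIC)[:,:,::-1])
E
```

```text
time_s: 7.93
tcp_pos: [0.5234, 0.0764, 0.1988]
ee_rot: [[0.012, -1.0, 0.006], [-0.887, -0.013, -0.461], [0.461, -0.0, -0.887]]
wrist_force: [1.8, -8.9, 9.3]
gripper_width: 0.004
```

View pics/s7.png

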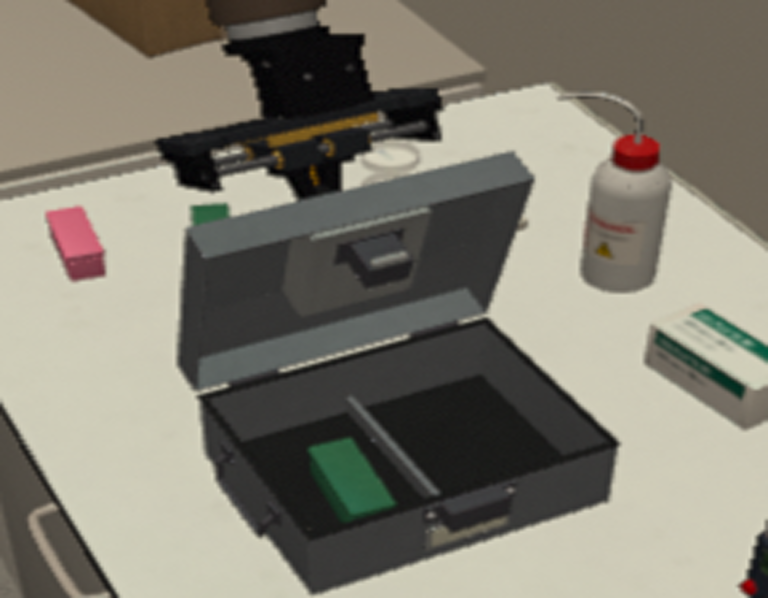

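The lid is at its stop. Now I withdraw along the finger axis.

```bash
python3 -m jog '[[0.2,0,-0.8,0,0,0],[0.2,0,-1.5,0,0,0],[0,0,-2.2,0,0,0],[0,0,-3,0,0,0],[0,0,-3,0,0,0]]'
python3 - <<'E'
from h import *
c=capture("top");cv2.imwrite("pics/t8.png",c["frame"][:,:,::-1])
c2=capture("scene");cv2.imwrite("pics/s8.png",cv2.resize(c2["frame"][60:330,210:450],None,fx=3,fy=2.2,interpolation=cv2.INTER_CUBIC)[:,:,::-1])
print(sense()["joints"].round(0))
# green box from scene view
hs=cv2.cvtColor(c["frame"],cv2.COLOR_RGB2HSV);m=cv2.inRange(hs,(60,80,30),(90,255,255))
E
```

```text
time_s: 8.4
tcp_pos: [0.5218, 0.124, 0.2916]
ee_rot: [[0.014, -1.0, 0.005], [-0.891, -0.015, -0.455], [0.455, 0.002, -0.891]]
wrist_force: [0.4, 0.4, -0.9]
gripper_width: 0.007
[ 42.  16.  -9.  20. -83. -47.]
```

View pics/t8.png

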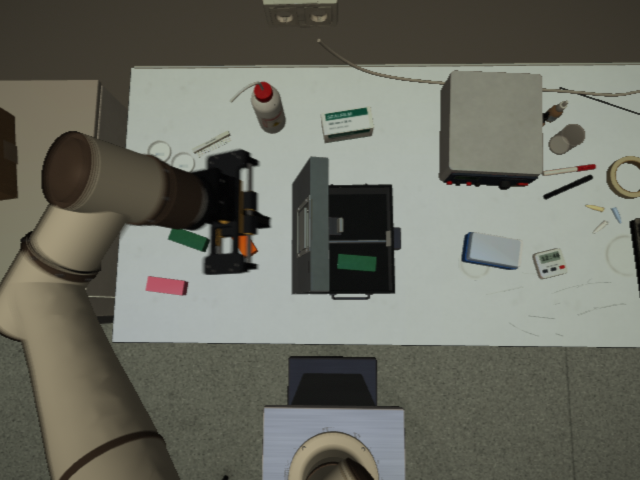

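View pics/s8.png

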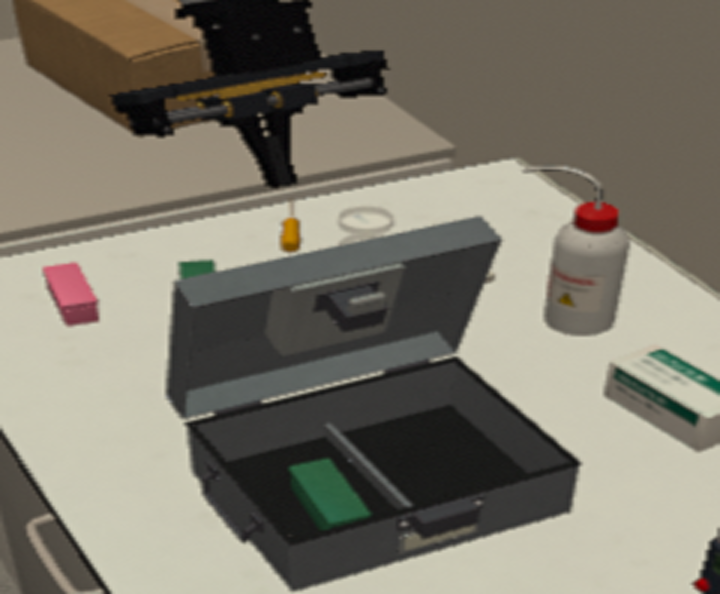

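The lid stays up by itself at top-view columns 293–328. The green box is unmoved at about (188,240). I refine its pose using both views.

Run:
```python
from h import *
t=capture("top");s=capture("scene")
S=[(269.6,178.75),(280.8,178.2),(282.5,196.8),(271.7,197.3)]
T=[(168.2,239.3),(173.2,225.8),(206.8,238),(202.5,251)]
S=np.array(S);T=np.array(T)
for a,b in zip(S,T): print(plane(s,*a,.035).round(4),plane(t,*b,.035).round(4),tri(s,a,t,b)[0].round(4))
print(tri(s,S.mean(0),t,T.mean(0)))
P=np.array([plane(s,*a,.035) for a in S]);print(P.mean(0)); d=P[0]+P[1]-P[2]-P[3];print(np.degrees(np.arctan2(d[1],d[0])))
P=np.array([plane(t,*a,.035) for a in T]);print(P.mean(0)); d=P[0]+P[1]-P[2]-P[3];print(np.degrees(np.arctan2(d[1],d[0])))
plan([.531,.338,.15],Rt(12,0,-19),10)
```

```text
[0.529  0.3845 0.035 ] [0.5295 0.3848 0.035 ] [0.5294 0.3851 0.0345]
[0.5585 0.3731 0.035 ] [0.5614 0.3747 0.035 ] [0.5608 0.376  0.0326]
[0.5291 0.2915 0.035 ] [0.5328 0.2944 0.035 ] [0.5321 0.2959 0.0312]
[0.5019 0.3024 0.035 ] [0.5023 0.3032 0.035 ] [0.5024 0.3035 0.0341]
(array([0.53120388, 0.34026   , 0.03230836]), np.float64(0.0013242465051522027))
[0.52961802 0.33786503 0.035     ]
70.98864958509927
[0.53151265 0.33929246 0.035     ]
71.00446954277706
[-2.54,-0.12,0.29,-0.27,-3.85,2.01],[-2.52,-0.03,0.46,-0.27,-3.85,2.01],[-2.48,0.05,0.63,-0.27,-3.85,2.01],[-2.43,0.14,0.8,-0.27,-3.85,2.01],[-2.37,0.22,0.96,-0.27,-3.85,2.01],
[-2.29,0.29,1.12,-0.27,-3.85,2.01],[-2.19,0.37,1.27,-0.27,-3.85,2.01],[-2.09,0.44,1.42,-0.27,-3.85,2.01],[-1.97,0.5,1.55,-0.27,-3.85,2.01],[-1.85,0.56,1.69,-0.27,-3.85,2.01],
dist/row mm 25.62017848421022
```

```bash
python3 -m jog '[[-2.5,-0.1,0.3,-0.27,-3.85,2],[-2.5,0,0.5,-0.27,-3.85,2],[-2.5,0,0.6,-0.27,-3.85,2],[-2.4,0.1,0.8,-0.27,-3.85,2],[-2.4,0.2,1,-0.27,-3.85,2]]' 6.5;  python3 -m jog '[[-2.3,0.3,1.1,-0.27,-3.85,2],[-2.2,0.4,1.3,-0.27,-3.85,2],[-2.1,0.4,1.4,-0.27,-3.85,2],[-2,0.5,1.6,-0.27,-3.85,2],[-1.9,0.6,1.7,-0.27,-3.85,2]]'
python3 - <<'E'
from h import *
c=capture("wrist");c=capture("wrist");cv2.imwrite("pics/w9.png",c["frame"][:,:,::-1])
hs=cv2.cvtColor(c["frame"],cv2.COLOR_RGB2HSV);m=cv2.inRange(hs,(60,80,20),(90,255,255))
cs,_=cv2.findContours(m,0,1)
for k in cs:
    if cv2.contourArea(k)>400: print(cv2.minAreaRect(k),[plane(c,*p,.035).round(4) for p in cv2.boxPoints(cv2.minAreaRect(k))])
print(sense()["joints"].round(0))
u=np.array([np.cos(np.radians(71)),np.sin(np.radians(71)),0]);v=np.array([u[1],-u[0],0])
for a in(-1,1):
  for b in (-1,1): print(proj(c,np.array([.531,.339,.035])+a*.0435*u+b*.017*v).round(0))
plan([.531,.339,.016],Rt(12,0,-19),10)
E
```

```text
time_s: 9.02
tcp_pos: [0.527, 0.2302, 0.2183]
ee_rot: [[-0.161, -0.987, 0.007], [-0.978, 0.159, -0.133], [0.13, -0.028, -0.991]]
wrist_force: [-0.4, 0.5, 0.1]
gripper_width: 0.301
time_s: 9.43
tcp_pos: [0.531, 0.3376, 0.1467]
ee_rot: [[-0.32, -0.945, 0.066], [-0.925, 0.327, 0.196], [-0.207, 0.002, -0.978]]
wrist_force: [-0.3, -0.3, 0.6]
gripper_width: 0.675
((311.0, 203.5), (113.0, 46.0), 90.0) [array([0.5304, 0.2905, 0.035 ]), array([0.5006, 0.3009, 0.035 ]), array([0.5278, 0.3858, 0.035 ]), array([0.5622, 0.3737, 0.035 ])]
[ 44.  22. -10.  -7. -48. -59.]
[335. 150.]
[286. 151.]
[332. 260.]
[290. 261.]
[0.23,-0.01,1.27,0.03,-0.05,-0],[0.23,-0.01,1.27,0.03,-0.05,-0],[0.23,-0.01,1.26,0.03,-0.05,-0],[0.23,-0.01,1.26,0.03,-0.05,-0],[0.23,-0.01,1.26,0.03,-0.05,-0],
[0.23,-0.01,1.26,0.03,-0.05,-0],[0.23,-0.01,1.26,0.03,-0.05,-0],[0.23,-0.01,1.26,0.03,-0.05,-0],[0.23,-0.01,1.26,0.03,-0.05,-0],[0.24,-0.01,1.26,0.03,-0.05,-0],
dist/row mm 12.853539630611722
```

View pics/w9.png

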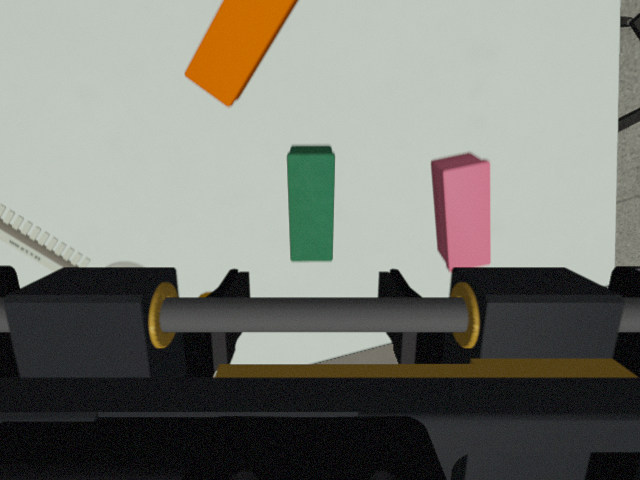

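The wrist view shows the green box at columns 288–335 and rows 152–261, matching its projected corners and lined up with the fingers. Pink is well clear. I descend and grasp.

```bash
python3 -m jog '[[0.25,0,1.3,0,0,0],[0.3,0,1.5,0,0,0],[0.3,0,1.5,0,0,0],[0.3,0,1.5,0,0,0],[0.3,0,1.5,0,0,0]]'; python3 -m jog '[[0.25,0,1.2,0,0,0],[0.2,0,1.2,0,0,0],[0.2,0,1.2,0,0,0],[0.2,0,1,0,0,0],[0.1,0,0.7,0,0,0]]'
python3 - <<'E'
from h import *
s=sense();print(s["tcp_pos"])
plan([.531,.339,.016],Rt(12,0,-19),5)
E
```

```text
time_s: 9.95
tcp_pos: [0.5319, 0.3372, 0.0739]
ee_rot: [[-0.316, -0.946, 0.066], [-0.927, 0.323, 0.192], [-0.203, -0.001, -0.979]]
wrist_force: [-0.5, -0.6, -0.4]
gripper_width: 0.744
time_s: 10.37
tcp_pos: [0.5323, 0.3394, 0.0192]
ee_rot: [[-0.317, -0.946, 0.066], [-0.926, 0.323, 0.193], [-0.204, -0.0, -0.979]]
wrist_force: [-2.1, -0.1, 0.4]
gripper_width: 0.748
[0.53232259 0.33944526 0.01920271]
[0.03,0.02,0.06,0,-0.04,0.03],[0.03,0.02,0.06,0,-0.04,0.03],[0.03,0.02,0.06,0,-0.04,0.03],[0.03,0.02,0.06,0,-0.04,0.03],[0.03,0.02,0.06,0,-0.04,0.03],
dist/row mm 0.6987080794885787
```

```bash
python3 -m jog '[[0.1,0.1,0.2,0,0,0],[0,0,0.1,0,0,0],[0,0,0,0,0,0],[0,0,0,0,0,0],[0,0,0,0,0,0]]' 0; python3 -m jog '[[0,0,0,0,0,0],[0,0,0,0,0,0],[0,0,0,0,0,0],[0,0,0,0,0,0],[0,0,0,0,0,0]]'
python3 - <<'E'
from h import *
s=sense();print(s["tcp_pos"])
# via above light box front high
plan([.57,.30,.36],Rt(12,0,-19),10)
E
```

```text
time_s: 10.78
tcp_pos: [0.532, 0.3402, 0.0183]
ee_rot: [[-0.316, -0.946, 0.069], [-0.926, 0.323, 0.195], [-0.207, -0.002, -0.978]]
wrist_force: [-0.1, -0.4, -0.4]
gripper_width: 0.456
time_s: 11.2
tcp_pos: [0.5318, 0.3401, 0.0181]
ee_rot: [[-0.316, -0.946, 0.068], [-0.926, 0.323, 0.195], [-0.206, -0.002, -0.978]]
wrist_force: [-1.2, 0.6, 4.6]
gripper_width: 0.385
[0.53179968 0.34005218 0.01810344]
[-0.45,-0.5,-3.4,-0.01,-0.01,0.02],[-0.46,-0.5,-3.4,-0.01,-0.01,0.02],[-0.46,-0.5,-3.4,-0.01,-0.01,0.02],[-0.46,-0.49,-3.4,-0.01,-0.01,0.02],[-0.46,-0.49,-3.4,-0.01,-0.01,0.02],
[-0.46,-0.49,-3.4,-0.01,-0.01,0.02],[-0.46,-0.49,-3.4,-0.01,-0.01,0.02],[-0.46,-0.49,-3.4,-0.01,-0.01,0.02],[-0.46,-0.49,-3.4,-0.01,-0.01,0.02],[-0.46,-0.49,-3.4,-0.01,-0.01,0.02],
dist/row mm 34.63476544582061
```

The box is gripped (33.5 mm between the pads). I lift it.

```bash
python3 -m jog '[[-0.1,0,-0.6,0,0,0],[-0.3,-0.3,-2,0,0,0],[-0.5,-0.5,-3.4,0,0,0],[-0.5,-0.5,-3.4,0,0,0],[-0.5,-0.5,-3.4,0,0,0]]'; python3 -m jog '[[-0.5,-0.5,-3.6,0,0,0],[-0.5,-0.5,-3.8,0,0,0],[-0.5,-0.5,-3.8,0,0,0],[-0.5,-0.5,-3.8,0,0,0],[-0.5,-0.5,-3.8,0,0,0]]'
python3 - <<'E'
from h import *
s=sense();print(s["joints"].round())
c=capture("wrist");cv2.imwrite("pics/w10.png",c["frame"][:,:,::-1])
plan([.586,-.07,.35],Rt(12),15)
E
```

```text
time_s: 11.62
tcp_pos: [0.5455, 0.3259, 0.1473]
ee_rot: [[-0.317, -0.946, 0.066], [-0.926, 0.324, 0.192], [-0.203, -0.0, -0.979]]
wrist_force: [0.8, 0.5, -0.3]
gripper_width: 0.387
time_s: 12.03
tcp_pos: [0.5643, 0.3044, 0.3374]
ee_rot: [[-0.317, -0.946, 0.067], [-0.926, 0.324, 0.193], [-0.205, -0.0, -0.979]]
wrist_force: [1.2, 0.9, -1.4]
gripper_width: 0.39
[ 40.  16.  10.  -6. -73. -57.]
[2.27,-0.92,-0.5,-0.33,0.02,-1.27],[2.29,-0.87,-0.51,-0.33,0.02,-1.27],[2.31,-0.81,-0.51,-0.33,0.02,-1.27],[2.33,-0.76,-0.52,-0.33,0.02,-1.27],[2.34,-0.7,-0.52,-0.33,0.02,-1.27],
[2.36,-0.65,-0.52,-0.33,0.02,-1.27],[2.37,-0.59,-0.53,-0.33,0.02,-1.27],[2.39,-0.54,-0.53,-0.33,0.02,-1.27],[2.4,-0.48,-0.53,-0.33,0.02,-1.27],[2.41,-0.42,-0.53,-0.33,0.02,-1.27],
[2.42,-0.37,-0.53,-0.33,0.02,-1.27],[2.42,-0.31,-0.53,-0.33,0.02,-1.27],[2.43,-0.25,-0.53,-0.33,0.02,-1.27],[2.44,-0.2,-0.53,-0.33,0.02,-1.27],[2.44,-0.14,-0.53,-0.33,0.02,-1.27],
dist/row mm 25.01108474594142
```

View pics/w10.png

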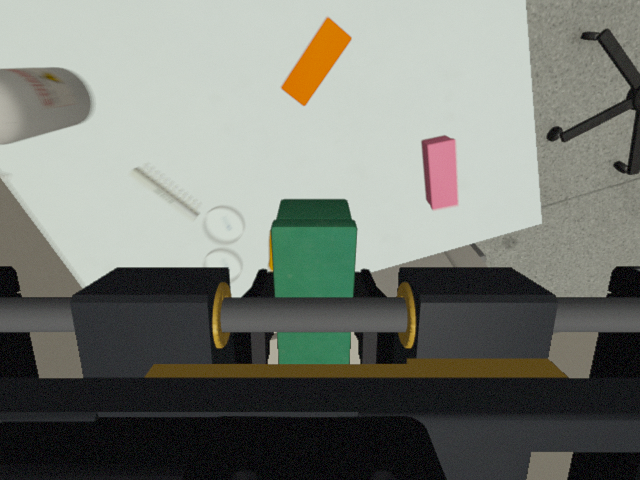

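The box is held firmly. Next I carry it over the raised lid.

```bash
python3 -m jog '[[2.3,-0.9,-0.7,-0.33,0,-1.27],[2.3,-0.9,-0.6,-0.33,0,-1.27],[2.3,-0.8,-0.5,-0.33,0,-1.27],[2.3,-0.8,-0.5,-0.33,0,-1.27],[2.3,-0.7,-0.5,-0.33,0,-1.27]]'; python3 -m jog '[[2.4,-0.65,-0.5,-0.33,0,-1.27],[2.4,-0.6,-0.5,-0.33,0,-1.27],[2.4,-0.5,-0.5,-0.33,0,-1.27],[2.4,-0.5,-0.5,-0.33,0,-1.27],[2.4,-0.4,-0.5,-0.33,0,-1.27]]';  python3 -m jog '[[2.4,-0.4,-0.5,-0.33,0,-1.27],[2.4,-0.3,-0.5,-0.33,0,-1.27],[2.4,-0.25,-0.5,-0.33,0,-1.27],[2.4,-0.2,-0.5,-0.33,0,-1.27],[2.4,-0.15,-0.5,-0.33,0,-1.27]]'
python3 - <<'E'
from h import *
s=sense();print(s["joints"].round())
c=capture("top");cv2.imwrite("pics/t11.png",c["frame"][:,:,::-1])
c=capture("scene");cv2.imwrite("pics/s11.png",c["frame"][:,:,::-1])
plan([.586,-.05,.16],Rt(12),10)
E
```

```text
time_s: 12.5
tcp_pos: [0.5705, 0.1789, 0.3388]
ee_rot: [[-0.209, -0.977, 0.038], [-0.956, 0.212, 0.201], [-0.205, 0.005, -0.979]]
wrist_force: [0.9, 0.5, -0.8]
gripper_width: 0.384
time_s: 12.92
tcp_pos: [0.576, 0.0535, 0.3384]
ee_rot: [[-0.1, -0.995, 0.01], [-0.973, 0.1, 0.206], [-0.206, 0.011, -0.978]]
wrist_force: [-0.0, 0.2, -1.2]
gripper_width: 0.387
time_s: 13.33
tcp_pos: [0.5823, -0.0696, 0.3378]
ee_rot: [[0.011, -1.0, -0.019], [-0.978, -0.015, 0.208], [-0.208, 0.016, -0.978]]
wrist_force: [0.3, -0.0, -1.6]
gripper_width: 0.384
[  2.  17.  13. -12. -87.  -1.]
[0.16,-0.07,1.78,0.09,-0.01,-0.04],[0.16,-0.06,1.78,0.09,-0.01,-0.04],[0.16,-0.06,1.78,0.09,-0.01,-0.04],[0.16,-0.06,1.78,0.09,-0.01,-0.04],[0.16,-0.05,1.78,0.09,-0.01,-0.04],
[0.16,-0.05,1.78,0.09,-0.01,-0.04],[0.16,-0.05,1.78,0.09,-0.01,-0.04],[0.16,-0.05,1.78,0.09,-0.01,-0.04],[0.16,-0.04,1.78,0.09,-0.01,-0.04],[0.16,-0.04,1.78,0.09,-0.01,-0.04],
dist/row mm 17.857855604552558
```

View pics/s11.png

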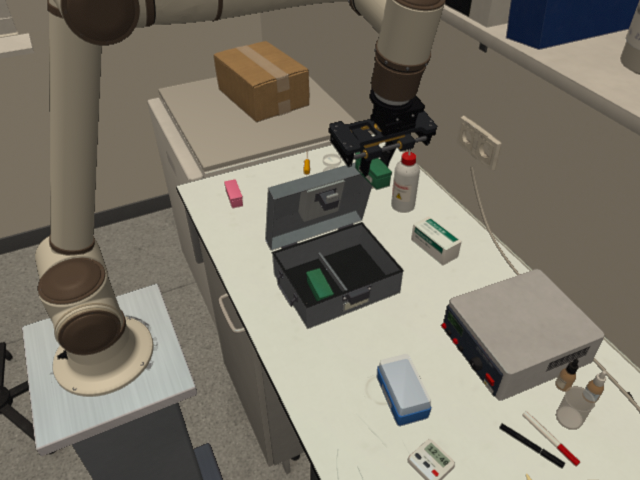

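View pics/t11.png

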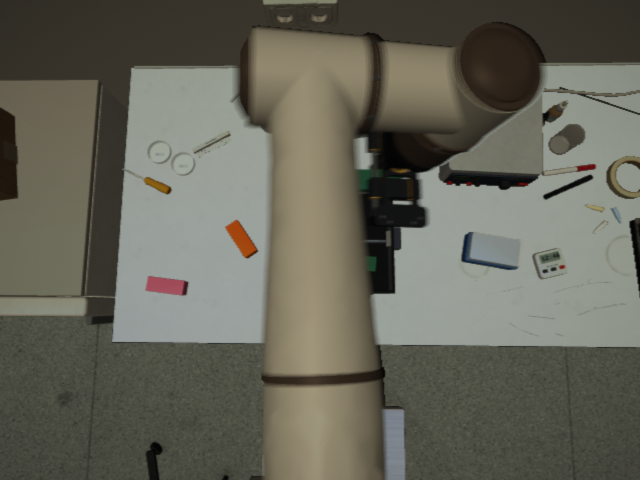

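The scene view shows the box held above the open bays, clear of the lid. I descend, staying forward of the lid.

```bash
python3 -m jog '[[0.4,-0.1,1.9,0.2,0,0],[0.4,-0.1,2,0.2,0,0],[0.4,-0.1,2,0.2,0,0],[0.4,-0.1,2,0.2,0,0],[0.4,-0.1,2,0.1,0,0]]'; python3 -m jog '[[0.4,0,2,0,0,0],[0.4,0,2,0,0,0],[0.4,0,2,0,0,0],[0.3,0,1.6,0,0,0],[0.2,0,1.2,0,0,0]]'
python3 - <<'E'
from h import *
s=sense();print(s["joints"].round())
c=capture("scene");c=capture("scene");cv2.imwrite("pics/s12.png",cv2.resize(c["frame"][30:330,210:510],None,fx=2.6,fy=2,interpolation=cv2.INTER_CUBIC)[:,:,::-1])
c=capture("wrist");cv2.imwrite("pics/w12.png",c["frame"][:,:,::-1])
plan([.586,-.058,.09],Rt(12),5)
E
```

```text
time_s: 13.85
tcp_pos: [0.5864, -0.0667, 0.2362]
ee_rot: [[0.01, -1.0, -0.002], [-0.978, -0.01, 0.208], [-0.208, 0.0, -0.978]]
wrist_force: [-0.1, 0.0, -1.6]
gripper_width: 0.386
time_s: 14.27
tcp_pos: [0.5856, -0.0649, 0.1455]
ee_rot: [[0.009, -1.0, -0.005], [-0.978, -0.01, 0.208], [-0.208, 0.003, -0.978]]
wrist_force: [1.2, -0.6, -0.9]
gripper_width: 0.383
[  3.  24.  -5. -14. -62.   4.]
[0.1,-0,1.14,0.02,-0,-0.04],[0.1,-0,1.14,0.02,-0,-0.04],[0.1,-0,1.14,0.02,-0,-0.04],[0.1,-0,1.14,0.02,-0,-0.04],[0.1,-0,1.14,0.02,-0,-0.04],
dist/row mm 11.436622138442894
```

View pics/s12.png

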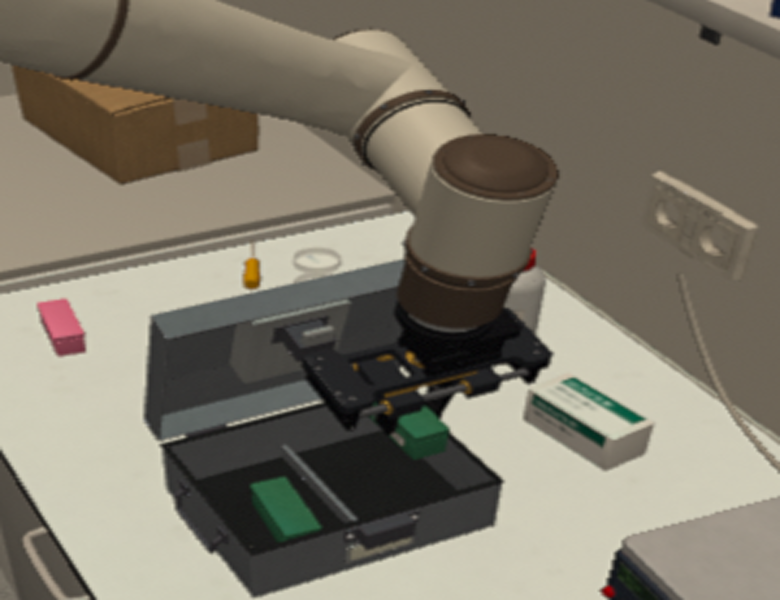

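View pics/w12.png

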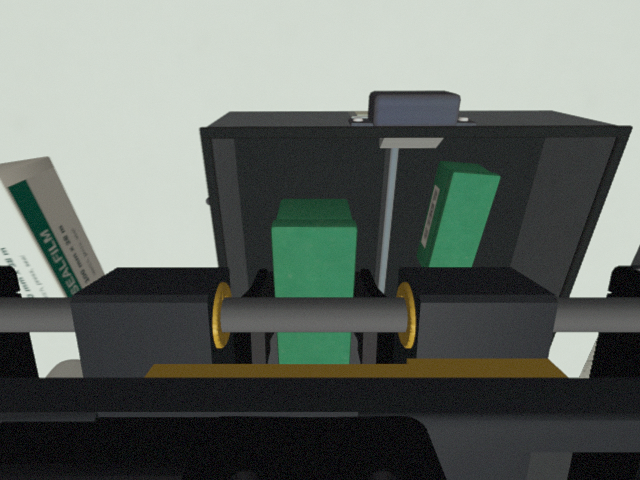

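The wrist view shows the held box (columns 273–357) over the far bay, between the far wall (~215) and the rib (~390). I check the rim corners against the prediction before the last descent.

```bash
python3 - <<'E'
from h import *
c=capture("wrist")
for p in [(.406,-.133,.08),(.646,-.132,.08),(.526,-.13,.033)]: print(p,proj(c,p).round(0))
for uv in [(203,128),(630,128)]: print(plane(c,*uv,.08))
E
python3 -m jog '[[0.1,0,1.1,0,0,0],[0.1,0,1.2,0,0,0],[0.1,0,1.2,0,0,0],[0.1,0,1.2,0,0,0],[0.1,0,1.2,0,0,0]]'
```

```text
(0.406, -0.133, 0.08) [637. 124.]
(0.646, -0.132, 0.08) [207. 122.]
(0.526, -0.13, 0.033) [403. 115.]
[ 0.64854947 -0.12852108  0.08      ]
[ 0.40922441 -0.13092728  0.08      ]
time_s: 14.88
tcp_pos: [0.5865, -0.058, 0.0877]
ee_rot: [[0.01, -1.0, -0.003], [-0.978, -0.01, 0.208], [-0.208, 0.0, -0.978]]
wrist_force: [-0.0, 0.9, -1.2]
gripper_width: 0.384
```

```bash
python3 -m jog '[[0.2,0,1.1,0,0,0],[0.2,0,1.1,0,0,0],[0.2,0,1.1,0,0,0],[0.2,0,1,0,0,0],[0.1,0,0.6,0,0,0]]'; python3 -m jog '[[0,0,0.2,0,0,0],[0,0,0.1,0,0,0],[0,0,0.1,0,0,0],[0,0,0,0,0,0],[0,0,0,0,0,0]]'
```

```text
time_s: 15.3
tcp_pos: [0.5863, -0.0569, 0.0376]
ee_rot: [[0.01, -1.0, -0.004], [-0.978, -0.01, 0.208], [-0.208, 0.002, -0.978]]
wrist_force: [0.5, 0.1, -1.3]
gripper_width: 0.389
time_s: 15.72
tcp_pos: [0.5873, -0.056, 0.0361]
ee_rot: [[0.011, -1.0, -0.0], [-0.978, -0.011, 0.208], [-0.208, -0.002, -0.978]]
wrist_force: [-0.1, 0.1, -1.0]
gripper_width: 0.393
```

```bash
python3 -m jog '[[0,0,0.1,0,0,0],[0,0,0.1,0,0,0],[0,0,0.1,0,0,0],[0,0,0,0,0,0],[0,0,0,0,0,0]]'; python3 -m jog '[[0,0,0.1,0,0,0],[0,0,0.05,0,0,0],[0,0,0,0,0,0],[0,0,0,0,0,0],[0,0,0,0,0,0]]'
```

```text
time_s: 16.13
tcp_pos: [0.5869, -0.0554, 0.0325]
ee_rot: [[0.01, -1.0, -0.002], [-0.978, -0.01, 0.208], [-0.208, -0.0, -0.978]]
wrist_force: [0.4, 0.2, -0.9]
gripper_width: 0.389
time_s: 16.55
tcp_pos: [0.587, -0.0551, 0.0312]
ee_rot: [[0.01, -1.0, -0.002], [-0.978, -0.01, 0.208], [-0.208, -0.001, -0.978]]
wrist_force: [-0.7, -0.5, -0.9]
gripper_width: 0.388
```

```bash
python3 -m jog '[[0,0,0.1,0,0,0],[0,0,0,0,0,0],[0,0,0,0,0,0],[0,0,0,0,0,0],[0,0,0,0,0,0]]'
```

```text
time_s: 16.97
tcp_pos: [0.587, -0.055, 0.0311]
ee_rot: [[0.011, -1.0, -0.001], [-0.978, -0.011, 0.208], [-0.208, -0.001, -0.978]]
wrist_force: [-2.4, -1.0, 4.8]
gripper_width: 0.384
```

Contact with the floor is felt (+5 N) at the expected height. I release with a limited opening.

```bash
python3 -m jog '[[0,0,0,0,0,0],[0,0,0,0,0,0],[0,0,0,0,0,0],[0,0,0,0,0,0],[0,0,0,0,0,0]]' 5.5; python3 -m jog '[[-0.1,0,-0.5,0,0,0],[-0.1,0,-0.8,0,0,0],[-0.1,0,-1.5,0,0,0],[-0.1,0,-2,0,0,0],[-0.1,0,-2,0,0,0]]'
python3 - <<'E'
from h import *
s=sense();print(s["joints"].round())
c=capture("wrist");c=capture("wrist");cv2.imwrite("pics/w13.png",c["frame"][:,:,::-1])
c=capture("scene");cv2.imwrite("pics/s13.png",cv2.resize(c["frame"][130:330,260:460],None,fx=3.6,fy=3,interpolation=cv2.INTER_CUBIC)[:,:,::-1])
plan([.587,-.09,.33],Rt(12),10)
E
```

```text
time_s: 17.38
tcp_pos: [0.5869, -0.0548, 0.0299]
ee_rot: [[0.01, -1.0, -0.002], [-0.978, -0.01, 0.208], [-0.208, -0.0, -0.978]]
wrist_force: [-0.2, -0.0, 0.1]
gripper_width: 0.61
time_s: 17.8
tcp_pos: [0.5869, -0.0642, 0.0989]
ee_rot: [[0.011, -1.0, -0.002], [-0.978, -0.011, 0.207], [-0.208, -0.0, -0.978]]
wrist_force: [-0.2, -0.9, 0.1]
gripper_width: 0.631
[  3.  27.  -7. -14. -57.   6.]
[-0.23,0,-2.3,-0.04,-0,-0.01],[-0.23,0,-2.3,-0.04,-0,-0.01],[-0.23,0.01,-2.3,-0.04,-0,-0.01],[-0.23,0.01,-2.3,-0.04,-0,-0.01],[-0.23,0.01,-2.3,-0.04,-0,-0.01],
[-0.23,0.01,-2.3,-0.04,-0,-0.01],[-0.23,0.01,-2.3,-0.04,-0,-0.01],[-0.23,0.01,-2.3,-0.04,-0,-0.01],[-0.23,0.01,-2.3,-0.04,-0,-0.01],[-0.23,0.02,-2.3,-0.04,-0,-0.01],
dist/row mm 23.111831728441466
```

View pics/w13.png

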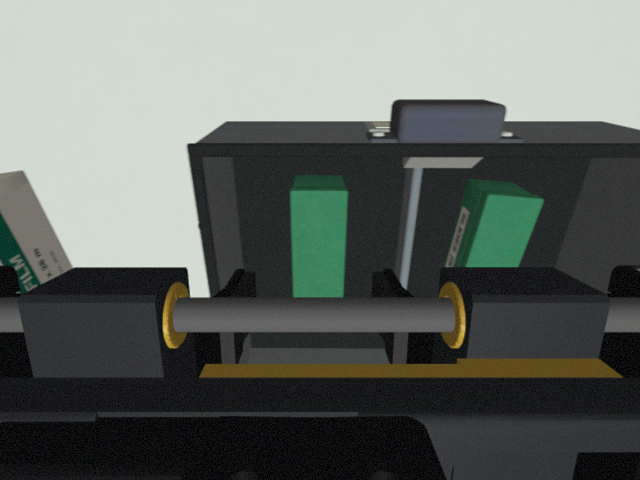

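View pics/s13.png

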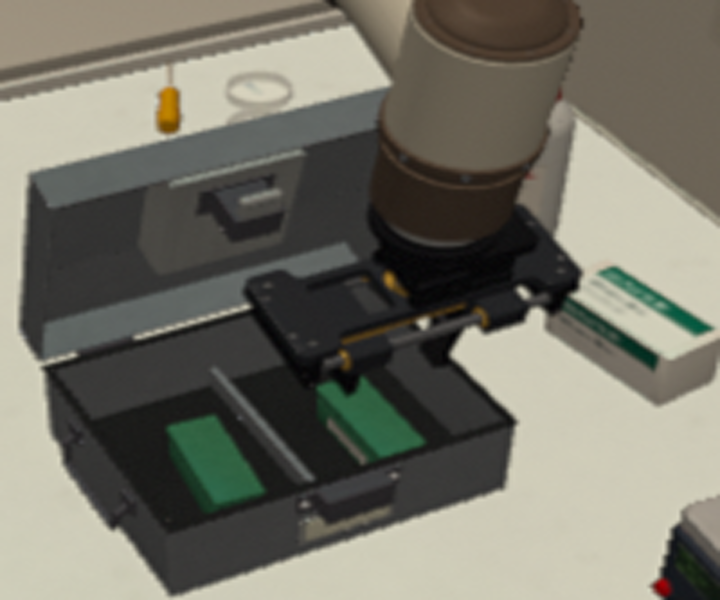

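Both boxes stand flat in their bays, the placed one at scene crop (370,420). I retreat upward, then go over the lid to its outer side.

```bash
python3 -m jog '[[-0.3,0,-2.5,0,0,0],[-0.3,0,-2.8,0,0,0],[-0.3,0,-2.8,0,0,0],[-0.3,0,-2.8,0,0,0],[-0.3,0,-2.8,0,0,0]]' 0; python3 -m jog '[[-0.4,0,-2.8,0,0,0],[-0.4,0,-2.8,0,0,0],[-0.4,0,-2.8,0,0,0],[-0.4,0,-2.8,0,0,0],[-0.4,0,-2.8,0,0,0]]'
python3 - <<'E'
from h import *
s=sense();print(s["joints"].round())
plan([.46,.16,.36],Rt(-30),10)
E
```

```text
time_s: 18.37
tcp_pos: [0.5863, -0.0778, 0.2353]
ee_rot: [[0.01, -1.0, -0.003], [-0.978, -0.01, 0.208], [-0.208, 0.001, -0.978]]
wrist_force: [1.5, 0.9, -0.1]
gripper_width: 0.34
time_s: 18.78
tcp_pos: [0.5865, -0.0873, 0.3765]
ee_rot: [[0.01, -1.0, -0.003], [-0.978, -0.011, 0.208], [-0.208, 0.001, -0.978]]
wrist_force: [-0.6, -0.9, 0.4]
gripper_width: 0.023
[  1.  17.  18. -12. -91.  -0.]
[-2.4,1.24,0.68,0.01,4.2,-0.02],[-2.44,1.24,0.5,0.01,4.2,-0.02],[-2.47,1.24,0.32,0.01,4.2,-0.02],[-2.49,1.24,0.14,0.01,4.2,-0.02],[-2.49,1.24,-0.04,0.01,4.2,-0.02],
[-2.48,1.23,-0.23,0.01,4.2,-0.02],[-2.46,1.23,-0.41,0.01,4.2,-0.02],[-2.42,1.23,-0.59,0.01,4.2,-0.02],[-2.38,1.23,-0.76,0.01,4.2,-0.02],[-2.31,1.23,-0.93,0.01,4.2,-0.02],
dist/row mm 27.823254380202368
```

```bash
python3 -m jog '[[-2.4,1.2,0.6,0,4.2,0],[-2.4,1.2,0.5,0,4.2,0],[-2.5,1.2,0.3,0,4.2,0],[-2.5,1.2,0.1,0,4.2,0],[-2.5,1.2,0,0,4.2,0]]'; python3 -m jog '[[-2.5,1.2,-0.2,0,4.2,0],[-2.5,1.2,-0.4,0,4.2,0],[-2.4,1.2,-0.6,0,4.2,0],[-2.4,1.2,-0.8,0,4.2,0],[-2.3,1.2,-0.9,0,4.2,0]]'
cat >> h.py <<'E'
H=np.array([.526,.057,.082])
def pushpose(phi,x=.46,tilt=None,r=.175,gap=0.):
    f=np.radians(phi);u=np.array([0,-np.cos(f),np.sin(f)]);n=np.array([0,np.sin(f),np.cos(f)])
    t=-30*phi/75 if tilt is None else tilt
    R=Rt(t,0.8)
    cs=[.0095*s*R[:,0] for s in(-1,1)];c=min(cs,key=lambda v:v@n)
    p=H+r*u+(.034+gap)*n;p[0]=x;p=p-np.array([0,c[1],c[2]])
    return p,R
E
python3 - <<'E'
from h import *
s=sense();print(s["joints"].round())
p,R=pushpose(75,gap=.03);print(p)
plan(p,R,5)
for f in(75,60,45,30,15,5,0): print(f,pushpose(f)[0].round(3))
E
```

```text
time_s: 19.2
tcp_pos: [0.5247, 0.037, 0.3683]
ee_rot: [[0.01, -1.0, 0.003], [-0.987, -0.01, -0.16], [0.16, -0.001, -0.987]]
wrist_force: [0.6, 0.0, 0.1]
gripper_width: 0.007
time_s: 19.62
tcp_pos: [0.4633, 0.1615, 0.3598]
ee_rot: [[0.009, -1.0, 0.007], [-0.864, -0.011, -0.503], [0.503, -0.001, -0.864]]
wrist_force: [0.9, -0.2, 0.1]
gripper_width: 0.006
[ 50.  12.  -6.  19. -95. -52.]
[0.46       0.08175236 0.26285144]
[0.4,0.09,2.48,0.01,-0.04,-0.03],[0.4,0.09,2.48,0.01,-0.04,-0.03],[0.4,0.09,2.48,0.01,-0.04,-0.03],[0.41,0.09,2.48,0.01,-0.04,-0.03],[0.41,0.09,2.48,0.01,-0.04,-0.03],
dist/row mm 25.114424767687975
75 [0.46  0.053 0.255]
60 [0.46  0.008 0.247]
45 [ 0.46  -0.034  0.227]
30 [ 0.46  -0.068  0.197]
15 [ 0.46  -0.094  0.159]
5 [ 0.46  -0.105  0.131]
0 [ 0.46  -0.127  0.116]
```

```bash
python3 -m jog '[[0.4,0.1,2.5,0,0,0],[0.4,0.1,2.5,0,0,0],[0.4,0.1,2.5,0,0,0],[0.4,0.1,2.5,0,0,0],[0.4,0.1,2.5,0,0,0]]'
python3 - <<'E'
from h import *
s=sense();print(s["joints"].round())
c=capture("scene");c=capture("scene");cv2.imwrite("pics/s14.png",cv2.resize(c["frame"][100:330,210:450],None,fx=3.2,fy=2.6,interpolation=cv2.INTER_CUBIC)[:,:,::-1])
st=(s["tcp_pos"],s["ee_rot"])
for f in (72,62,52,42):
    p,R=pushpose(f,gap=-.003);print(f);plan(p,R,5 if f==72 else 3,st);st=(p,R)
E
```

```text
time_s: 20.03
tcp_pos: [0.4597, 0.0799, 0.2602]
ee_rot: [[0.01, -1.0, 0.005], [-0.866, -0.011, -0.501], [0.501, 0.001, -0.866]]
wrist_force: [-0.1, 1.1, 1.2]
gripper_width: 0.003
[ 44.  11. -23.  22. -78. -52.]
72
[0.61,0,0.51,0.02,-0.25,-0.02],[0.61,0,0.51,0.02,-0.25,-0.02],[0.61,0,0.5,0.02,-0.25,-0.02],[0.62,0,0.5,0.02,-0.25,-0.02],[0.62,0,0.5,0.02,-0.25,-0.02],
dist/row mm 7.940656156623576
62
[0.77,0.01,0.67,0,-1.33,0],[0.79,0.01,0.65,0,-1.33,-0],[0.8,0.01,0.63,-0,-1.33,-0],dist/row mm 10.186551965070503
52
[0.69,0.01,0.74,-0,-1.33,-0],[0.71,0.01,0.73,0,-1.33,0],[0.73,0.01,0.71,-0,-1.33,-0],dist/row mm 10.1693145115445
42
[0.61,0.01,0.81,-0,-1.33,0],[0.63,0.01,0.8,0,-1.33,-0],[0.65,0.01,0.78,-0,-1.33,0],dist/row mm 10.153812127288255
```

View pics/s14.png

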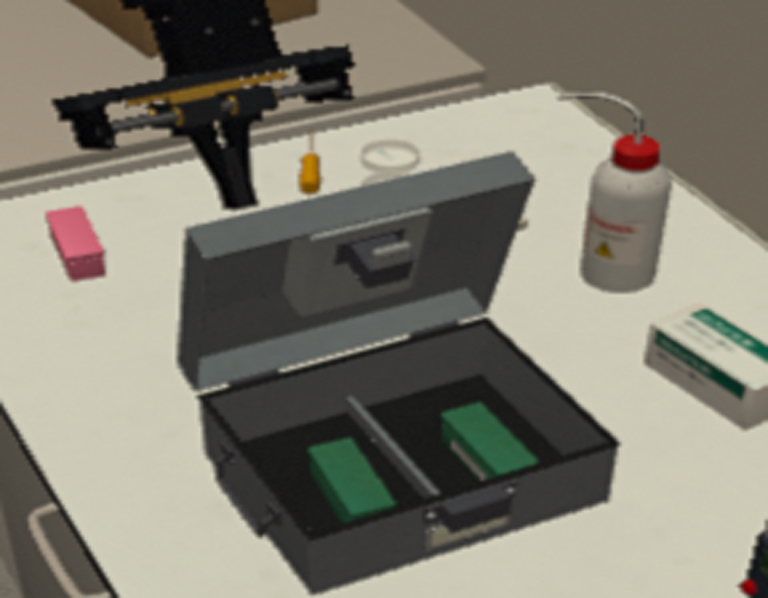

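Both slide boxes lie flat in their bays at (350,480) and (488,440), and the finger is behind the lid. I push the lid down along its arc.

```bash
python3 -m jog '[[0.6,0,0.5,0,-0.25,0],[0.6,0,0.5,0,-0.25,0],[0.6,0,0.5,0,-0.25,0],[0.6,0,0.5,0,-0.25,0],[0.6,0,0.5,0,-0.25,0]]';python3 -m jog '[[0.77,0,0.67,0,-1.33,0],[0.79,0,0.65,0,-1.33,0],[0.8,0,0.63,0,-1.33,0],[0.7,0,0.74,0,-1.33,0],[0.71,0,0.73,0,-1.33,0]]'
python3 - <<'E'
from h import *
s=sense();st=(s["tcp_pos"],s["ee_rot"])
c=capture("scene");cv2.imwrite("pics/s15.png",cv2.resize(c["frame"][100:330,210:450],None,fx=3.2,fy=2.6,interpolation=cv2.INTER_CUBIC)[:,:,::-1])
for f in (42,28,20,10):
    p,R=pushpose(f,gap=-.003);print(f);plan(p,R,5,st);st=(p,R)
E
```

```text
time_s: 20.55
tcp_pos: [0.4616, 0.0421, 0.2557]
ee_rot: [[0.008, -1.0, 0.008], [-0.878, -0.011, -0.479], [0.479, -0.003, -0.878]]
wrist_force: [-0.9, 2.7, 2.1]
gripper_width: 0.005
time_s: 20.97
tcp_pos: [0.4622, -0.007, 0.2413]
ee_rot: [[0.009, -1.0, 0.008], [-0.927, -0.011, -0.374], [0.374, -0.004, -0.928]]
wrist_force: [0.9, 1.3, 1.3]
gripper_width: 0.001
42
[0.51,0.05,0.68,-0.03,-1.03,-0.04],[0.52,0.05,0.67,-0.03,-1.03,-0.04],[0.53,0.05,0.66,-0.03,-1.03,-0.04],[0.54,0.05,0.65,-0.03,-1.03,-0.04],[0.55,0.05,0.64,-0.03,-1.03,-0.04],
dist/row mm 8.482461319839214
28
[0.41,0.01,0.74,-0,-1.12,-0],[0.43,0.01,0.74,-0,-1.12,0],[0.44,0.01,0.73,0,-1.12,-0],[0.45,0.01,0.72,0,-1.12,0],[0.47,0.01,0.71,0,-1.12,-0],
dist/row mm 8.505169926593585
20
[0.19,0,0.45,-0,-0.64,0],[0.2,0,0.44,0,-0.64,-0],[0.2,0,0.44,-0,-0.64,0],[0.21,0,0.44,0,-0.64,0],[0.21,0,0.44,-0,-0.64,-0],
dist/row mm 4.86258229508724
10
[0.18,0,0.58,-0,-0.8,0],[0.19,0,0.58,0,-0.8,-0],[0.2,0,0.57,-0,-0.8,0],[0.21,0,0.57,-0,-0.8,0],[0.21,0,0.57,0,-0.8,-0],
dist/row mm 6.070680689453151
```

View pics/s15.png

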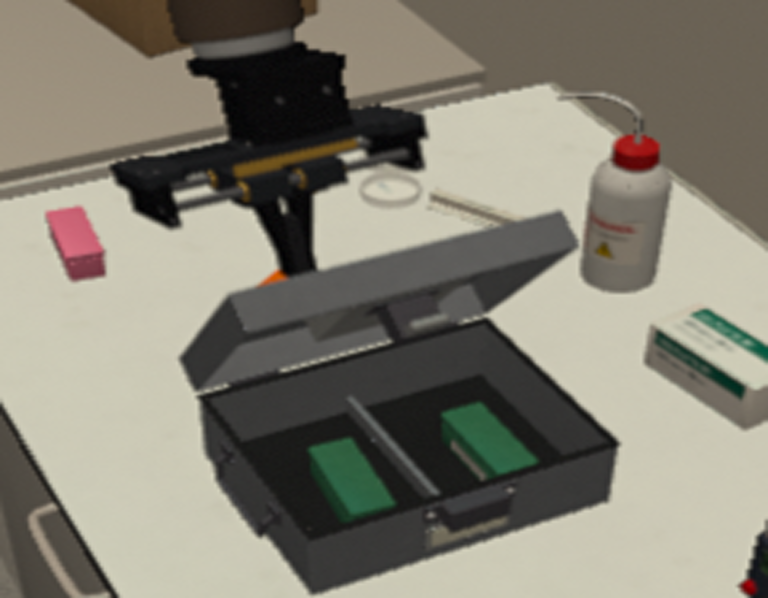

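The lid follows at about 55°. Continuing.

```bash
python3 -m jog '[[0.52,0.05,0.68,0,-1,0],[0.53,0.05,0.67,0,-1,0],[0.53,0.05,0.67,0,-1,0],[0.54,0.05,0.66,0,-1,0],[0.55,0.05,0.65,0,-1,0]]';python3 -m jog '[[0.41,0,0.74,0,-1.12,0],[0.43,0,0.74,0,-1.12,0],[0.44,0,0.73,0,-1.12,0],[0.45,0,0.72,0,-1.12,0],[0.47,0,0.71,0,-1.12,0]]';python3 -m jog '[[0.2,0,0.45,0,-0.64,0],[0.2,0,0.44,0,-0.64,0],[0.2,0,0.44,0,-0.64,0],[0.2,0,0.44,0,-0.64,0],[0.2,0,0.44,0,-0.64,0]]'
python3 - <<'E'
from h import *
s=sense();st=(s["tcp_pos"],s["ee_rot"])
c=capture("scene");cv2.imwrite("pics/s16.png",cv2.resize(c["frame"][100:330,210:450],None,fx=3.2,fy=2.6,interpolation=cv2.INTER_CUBIC)[:,:,::-1])
for f in (12,7):
    p,R=pushpose(f,gap=-.002,tilt=-4);print(f,p);plan(p,R,5,st);st=(p,R)
E
```

```text
time_s: 21.43
tcp_pos: [0.4594, -0.0436, 0.218]
ee_rot: [[0.01, -1.0, 0.005], [-0.956, -0.011, -0.292], [0.292, -0.001, -0.956]]
wrist_force: [1.3, 0.7, 0.2]
gripper_width: 0.006
time_s: 21.85
tcp_pos: [0.4591, -0.0745, 0.1882]
ee_rot: [[0.01, -1.0, 0.002], [-0.98, -0.01, -0.198], [0.198, -0.0, -0.98]]
wrist_force: [-0.2, 1.1, 0.2]
gripper_width: 0.006
time_s: 22.27
tcp_pos: [0.4594, -0.0878, 0.1685]
ee_rot: [[0.01, -1.0, 0.001], [-0.99, -0.011, -0.143], [0.143, 0.0, -0.99]]
wrist_force: [-0.2, 0.6, 0.9]
gripper_width: 0.007
12 [ 0.46       -0.09804672  0.14902258]
[0.15,-0.01,0.41,0.01,-0.85,-0.04],[0.15,-0.01,0.41,0.01,-0.85,-0.04],[0.16,-0.01,0.41,0.01,-0.85,-0.04],[0.16,-0.01,0.41,0.01,-0.85,-0.04],[0.17,-0.01,0.4,0.01,-0.85,-0.04],
dist/row mm 4.395083084344796
7 [ 0.46       -0.10331982  0.13442593]
[0.08,0,0.3,-0,-0,0],[0.08,0,0.3,0,0,0],[0.08,0,0.3,0,0,0],[0.08,0,0.3,0,0,0],[0.08,0,0.3,0,0,0],
dist/row mm 3.1039845372597537
```

View pics/s16.png

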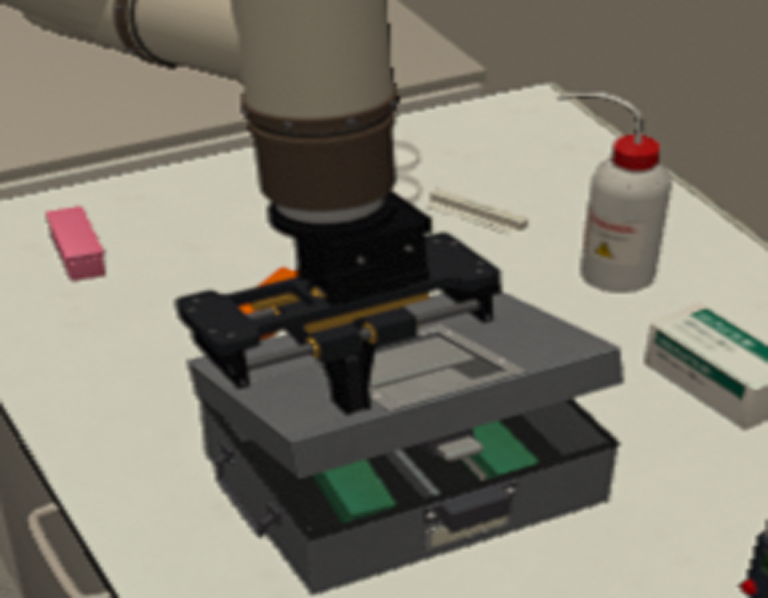

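The lid is down to about 20° and the finger is on plain top. I lower it onto the catch.

```bash
python3 -m jog '[[0.15,0,0.41,0,-0.85,0],[0.15,0,0.41,0,-0.85,0],[0.15,0,0.41,0,-0.85,0],[0.15,0,0.41,0,-0.85,0],[0.15,0,0.41,0,-0.85,0]]';python3 -m jog '[[0.1,0,0.3,0,0,0],[0.1,0,0.3,0,0,0],[0.1,0,0.3,0,0,0],[0.1,0,0.3,0,0,0],[0.1,0,0.3,0,0,0]]'; python3 -m jog '[[0.05,0,0.3,0,0,0],[0.05,0,0.3,0,0,0],[0.05,0,0.3,0,0,0],[0.05,0,0.3,0,0,0],[0,0,0,0,0,0]]'
```

```text
time_s: 22.73
tcp_pos: [0.4599, -0.0976, 0.1491]
ee_rot: [[0.01, -1.0, 0.002], [-0.998, -0.01, -0.069], [0.069, -0.001, -0.998]]
wrist_force: [-0.1, 0.8, 0.5]
gripper_width: 0.008
time_s: 23.15
tcp_pos: [0.4601, -0.1031, 0.1352]
ee_rot: [[0.011, -1.0, 0.002], [-0.997, -0.011, -0.07], [0.07, -0.001, -0.998]]
wrist_force: [-1.9, 6.1, 5.9]
gripper_width: 0.003
time_s: 23.57
tcp_pos: [0.4601, -0.1064, 0.1228]
ee_rot: [[0.011, -1.0, 0.002], [-0.997, -0.011, -0.071], [0.071, -0.001, -0.997]]
wrist_force: [0.6, -0.2, 0.8]
gripper_width: 0.009
```

```bash
python3 -m jog '[[0,0,0.3,0,0,0],[0,0,0.2,0,0,0],[0,0,0.2,0,0,0],[0,0,0,0,0,0],[0,0,0,0,0,0]]'
```

```text
time_s: 23.98
tcp_pos: [0.4598, -0.1069, 0.1168]
ee_rot: [[0.011, -1.0, 0.001], [-0.997, -0.011, -0.071], [0.071, -0.0, -0.997]]
wrist_force: [-2.5, 0.7, 8.4]
gripper_width: 0.006
```

```bash
python3 -m jog '[[0,0,0.1,0,0,0],[0,0,0.1,0,0,0],[0,0,0,0,0,0],[0,0,0,0,0,0],[0,0,0,0,0,0]]'
```

```text
time_s: 24.4
tcp_pos: [0.4598, -0.107, 0.1165]
ee_rot: [[0.011, -1.0, 0.002], [-0.997, -0.011, -0.072], [0.072, -0.001, -0.997]]
wrist_force: [-7.5, 5.3, 20.1]
gripper_width: 0.002
```

Pressed at 20 N with the top at 0.116, which is a hard stop. I retreat and look.

```bash
python3 -m jog '[[0,0,-0.5,0,0,0],[0,0,-2,0,0,0],[0,0,-4,0,0,0],[0,0,-4,0,0,0],[0,0,-4,0,0,0]]'; python3 -m jog '[[-4,0,-0.3,0,0,0],[-4,0,-0.3,0,0,0],[-4,0,-0.3,0,0,0],[-4,0,-0.3,0,0,0],[-4,0,-0.3,0,0,0]]'; python3 -m jog '[[-4,0,-0.3,0,0,0],[-4,0,-0.3,0,0,0],[-4,0,-0.3,0,0,0],[-4,0,-0.3,0,0,0],[0,0,0,0,0,0]]'
python3 - <<'E'
from h import *
c=capture("top");c=capture("top");cv2.imwrite("pics/t17.png",c["frame"][:,:,::-1])
c=capture("scene");cv2.imwrite("pics/s17.png",cv2.resize(c["frame"][205:330,260:415],None,fx=5,fy=4.8,interpolation=cv2.INTER_CUBIC)[:,:,::-1])
E
```

```text
time_s: 24.82
tcp_pos: [0.459, -0.0967, 0.2597]
ee_rot: [[0.01, -1.0, -0.001], [-0.997, -0.01, -0.071], [0.071, 0.001, -0.997]]
wrist_force: [1.5, -0.1, -0.1]
gripper_width: 0.003
time_s: 25.23
tcp_pos: [0.4569, 0.1055, 0.2593]
ee_rot: [[0.01, -1.0, 0.001], [-0.997, -0.01, -0.071], [0.071, -0.0, -0.998]]
wrist_force: [1.0, -0.4, -0.4]
gripper_width: 0.003
time_s: 25.65
tcp_pos: [0.4561, 0.27, 0.2587]
ee_rot: [[0.016, -1.0, 0.002], [-0.997, -0.016, -0.07], [0.07, -0.001, -0.998]]
wrist_force: [0.5, -0.0, -0.5]
gripper_width: 0.004
```

View pics/t17.png

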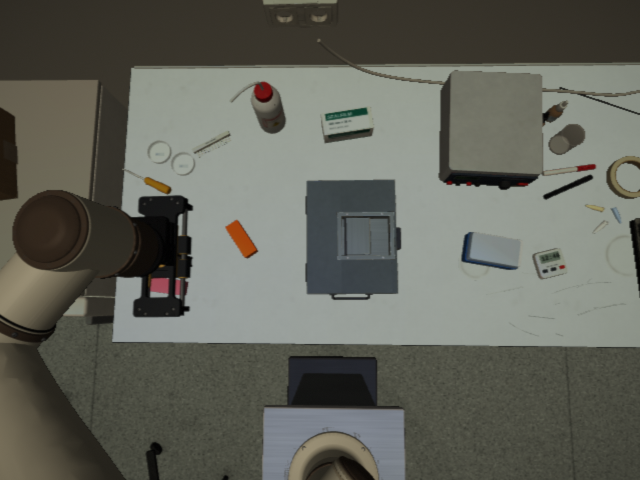

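View pics/s17.png

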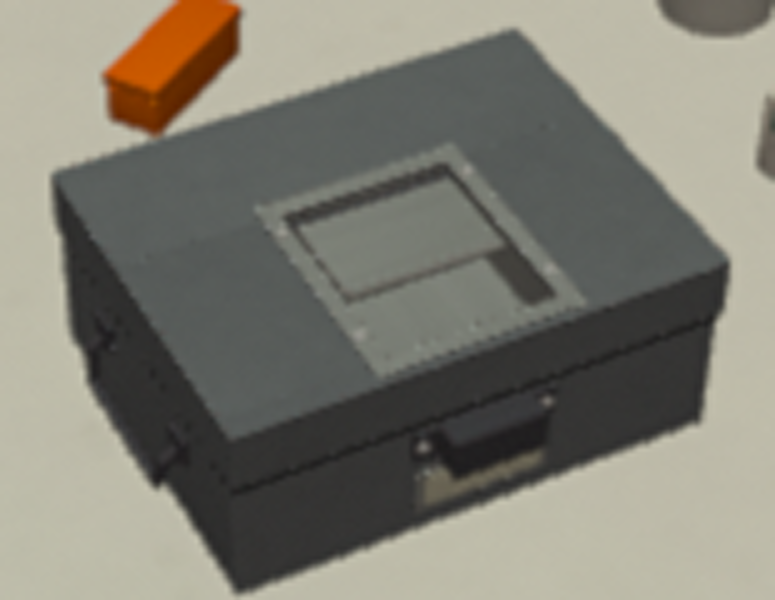

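The lid looks identical to its initial shut view, and the tip box, orange and pink are where they were. I do one quick numeric comparison, then hand in.

Run:
```python
from h import *
from station import finish_job
a=cv2.imread("pics/scene0.png").astype(int);c=capture("scene")["frame"][:,:,::-1].astype(int)
d=abs(a-c).max(2);print("lid diff mean/max",d[215:315,272:400].mean(),d[215:315,272:400].max(),"tip",d[350:420,375:432].mean())
s=sense();print(s["time_s"],s["wrist_force"].round(1));finish_job()
```

```text
lid diff mean/max 2.18609375 23 tip 2.8929824561403508
25.85 [-0.2 -0.3 -0.2]
the job is handed in; nothing more can be done
```

The job is done and handed in at 25.9 s of the 72 s allowed.

- **Opening:** I pulled the paddle up with a tilted finger, which tripped the latch. I then swung the lid to its stop, and it stayed up by itself.
- **Placing:** I picked up the green slide box across its 34 mm side and lowered it until the bay floor pushed back at about 5 N. After release, the pictures showed it flat and upright in the far bay, with the stored box still in its own bay.
- **Closing:** I swung the lid down. The catch resisted at about 6 N and then gave way, and I pressed until a hard stop at 20 N with the fingertip at about 116 mm.

**Last checks:**
- The shut lid and paddle match the starting scene picture to within image noise, and so does the tip box.
- The top view shows the orange look-alike where it began. The gripper partly covers the pink one there, but it was in place in the scene picture taken during closing.
- The wrist force was about 0 N, with the arm clear of everything.
- No check failed or disagreed. I judged the latch from the force drop, the hard stop and the picture, and did not test it by pulling on the lid. The contents cannot be seen now that the lid is shut.

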